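# Fit the loose handle to the lab jack and wind it up under the bar

### The arm

A 6-joint arm with a two-finger parallel gripper is mounted at the origin on the work surface; the furniture and walls round the work are solid. World frame = base frame: x ahead of the robot, y to its left, z up, the work surface at z = 0. Lengths are in m, angles in rad, forces in N, time in s.
With the tool pointing down it reaches from about 0.25 to 0.775 m from the base axis. Payload 4 kg.
Tool frame: the origin (TCP) lies on the centre line of the jaws, within the pads' length; the fingertips stand 8 mm ahead of it and the grasp point (between the pads) lies 11 mm behind it; z points along the fingers, x is the direction in which the jaws open and shut, and the axes are right-handed (so a half turn about z gives the same grasp; the last joint's range is limited). The gripper opens to 85 mm and grips with 20 to 120 N. Pads are 22 mm wide; open, the fingers measure 114 mm over their backs; the gripper's body (76 mm by 85 mm) begins 54 mm behind the grasp point. The pads swing forward as they close: fully open they stand 13 mm farther back than shut.
Start: joints at [1.199, 0.087, 1.371, -0, 1.684, -0.103], TCP at [0.146, 0.53, 0.239] pointing down, gripper open.
Joint ranges: [-3.1, 3.1], [-0.76, 2.03], [0.27, 2.55], [-1.08, 4.22], [0.17, 2.65], [-2.57, 2.57]. Speed limits (rad/s): [2.79, 2.79, 3.14, 3.14, 3.14, 3.14].

### API

Orientations are given as a unit quaternion [x, y, z, w].
In Python, from plant import * gives the robot as it stands.
- The arm moves only by the tool apply_moves, never from a script. Its argument "rows" is a list of rows, each an object of numbers: "dx", "dy", "dz": the shift along the world's x, y, z in m; "wx", "wy", "wz": the turn, a rotation vector about the world's x, y, z in degrees. A call has 1 to 12 rows; each row is the pose to reach, as a shift and turn from the pose measured when the call began; what a row does not reach only later rows make up. A row lasts 1/12 s, in which the tool goes at most 41.7 mm and 7.16 degrees, less where a joint would pass 70% of its speed; a pose out of reach is approached as far as the arm can. A call with a gripper value outside its range is refused whole. "fingers" is the gripper command: -1 is shut, 1 is fully open, values between are in proportion, set as the call begins (left out, the last holds). The fingers move at their own pace and stop on an object; "grip_force" is the grip in N (left out, the last holds). Time passes only in rows, so rows that repeat a pose let the fingers close. It gives the time, the measured TCP pose, the force and the opening at its end, in the units of the state.
- get_state(): the state, without advancing time (a new reading comes with each control period).
- capture(name): name is "scene" or "top" or "wrist"; returns a dict with "pixels" (480x640x3 uint8, red, green, blue), "depth" (480x640 float32, m along the optical axis (not along the pixel's ray), 0 where there is no reading), "fov_y" (degrees; the focal length in pixels is half the picture's height over the tangent of half this angle, whatever the lens; pixels are square), "cx", "cy" (the principal point, pixels), "position" and "rotation" of the camera in the world; the wrist camera has in their place "tool_from_camera" (4x4, takes a point from camera to tool coordinates, whose origin is the TCP and whose axes are the tool frame's). Camera axes: x right, y down, z forward; pixel columns grow to the right and rows downward; lengths in m; the calibration is good to about 2 mm. The wrist camera is an equidistant fisheye: a pixel r from the principal point sees the ray r / f radians off the axis. A picture is of the moment at which its call begins: read the wrist's pose just before it.
- job_done(): hands the job in, once; it reports no verdict.
Trained networks look in a picture, given as the dict that the camera call returned (one of the last four; its "shot" number tells which), for a name from the list of things; names that differ only in an ending like _2 or _b are one class to them, and where a whole thing is asked for, a point or a joint stands for the part that bears it (a point fixed in the world has none). Each returns a list of dicts, best first, with "score" (0 to 1); they miss things now and then, are a little off and sometimes report something else, mostly with a low value. They report only what shows in the picture. A call takes as long as a camera call.
- recognise(picture, query): "position" ([x, y, z] in m, in world coordinates, good to about 4 mm: the middle of the surface that is visible of it).
- pinpoint(picture, query): "position" ([x, y, z] in m, in world coordinates, good to about 4 mm: a listed point, or the origin of a listed thing).
The state is a dict: "t": time; "joint_pos": joint angles; "qd": joint speeds; "joint_torque": joint torques, N m; "ee_pos": TCP position; "tcp_rot": TCP orientation; "contact_force": force on the tool from outside, world axes, zero at the start; "moment": the same for the moment, N m; "width": finger opening in m.
Only numpy, scipy, OpenCV 4.12 (cv2) and the standard library are available. Lean on these libraries where they do the work, as an engineer would, in place of code of your own. Each camera call takes 0.05 s, during which the arm holds its last target.

### The job

Fit the loose three-armed handle all the way down onto the D-shaped drive shaft of the lab jack, then use it to wind the jack up until its platform just touches the aluminium bar lying above it, without lifting the bar noticeably out of its two saddles. Leave the handle on the shaft and do not disturb the two printed brackets or the yellow paddle.

Things in the scene. Friction and masses are not known exactly. Their poses are not given: they have to be found in the camera images.
- handle_centre (a point): Centre of the loose three-armed handle (0.15 kg), half-way up its round black hub (34 mm diameter, 54 mm tall; underside 27 mm below this point). Grip the hub near its top, from above. z is up, x points along the arm with the red ball. The bore in the underside is D-shaped, blind, 34 mm deep, 22 mm across, 3 mm mouth chamfer, flat 4.2 mm from the axis on the red side.
- handle_red_ball (a point): Centre of the red ball on the handle. The hub has three level steel arms 120 degrees apart, 10 mm thick, centre line 12 mm above the underside, each ending in an 18 mm ball (one red, two black) centred 74 mm from the axis. Nothing else stands between the arms: closed fingers can reach down there and push an arm round, best near its ball, so that the gripper clears the hub.
- shaft_seat (a point): Top centre of the 32 mm collar at the foot of the jack's vertical D shaft, 70 mm above the table; the handle's underside rests on it when home. The 20 mm shaft rises 21 mm from here, then a blunt cone to 31 mm. x points where the flat faces (3 mm from the axis, red line on the collar). Home, the red arm points along x; play 1.2 mm sideways, 0.15 rad in rotation. Turns with the shaft.
- jack_shaft (a joint): Angle of the D shaft in rad (0 to 20), growing clockwise seen from above. Clockwise raises the platform 2 mm per rad; it touches the resting bar at 15.0. Starts at 6 to 11. Turns stiffly (0.04 N m) and stays where it is left, also under the bar's weight.
- jack_platform: The jack's flat aluminium platform, 100 x 130 mm, long side along the bar; origin at the centre of its top face, z up. It starts 8 to 18 mm below the bar.
- bar: Loose flat aluminium bar, 50 x 380 x 12 mm, 0.5 kg, lying across above the platform in two U-shaped saddles 330 mm apart. Origin at the centre of its underside, 115 mm above the table at rest; y along the bar, z up. The black saddle cheeks end 128 mm above the table.
- rig: The fixed jack with its base frame, saddles and gear head; origin on the table under the jack's centre, z up, y along the bar. The D shaft stands at x = -140 mm on a grey gear head 50 mm square, on the robot's side.
- bracket_white_centre (a point): Middle of a loose upright white printed bracket (34 x 72 mm foot, 111 mm tall) about 125 mm from the D shaft; point 55 mm above the table. Leave alone.
- bracket_black_centre (a point): Middle of a loose upright black printed bracket (34 x 72 mm foot, 107 mm tall) about 125 mm from the D shaft on the other side; point 55 mm above the table. Leave alone.
- paddle_centre (a point): Loose upright yellow paddle: a round disc on a stem with a small foot, 46 x 84 mm over all, 183 mm tall; point 90 mm above the table. Leave alone. Handle and paddle stand on opposite sides of the robot, left or right.

How it is judged:
By the outcome, as a careful person would: the job done as asked, in the order asked, and still so for the second after the job is handed in, with the robot touching nothing.
It also fails if it takes over 64 s, if anything falls off the work surface, if the arm or the gripper's body presses on something with over 40 N, if the wrist force passes 120 N, or if a joint passes its speed limit or range.

## Working session

There is one attempt and no reset: what is moved stays moved. The work goes in short steps, Python scripts to look and compute and a tool call to move; the robot and the scene stay as the last step left them, time stands still between calls to the robot, and variables do not carry over. Pictures are saved under pics/ and viewed, and the job is handed in when it is done.

Besides the shell and the picture viewer there is one more tool, called after "Request:" by a JSON object that holds its "op" and its "data". apply_moves: Moves the arm, as the interface text tells. Its arguments: {"type":"object","properties":{"rows":{"type":"array","items":{"type":"object","properties":{"dx":{"type":"number"},"dy":{"type":"number"},"dz":{"type":"number"},"wx":{"type":"number"},"wy":{"type":"number"},"wz":{"type":"number"}}}},"fingers":{"type":"number"},"grip_force":{"type":"number"}},"required":["rows"]}

```bash
ls; mkdir -p pics; cat > h.py <<'E'
from plant import *
import numpy as np, cv2
def save(c,n):
    cv2.imwrite('pics/'+n+'.png',cv2.cvtColor(c['pixels'],cv2.COLOR_RGB2BGR))
def proj(c,p):
    R=np.array(c['rotation']);q=R.T@(np.array(p)-np.array(c['position']))
    f=240/np.tan(np.radians(c['fov_y'])/2)
    return [c['cx']+f*q[0]/q[2],c['cy']+f*q[1]/q[2]]
def cloud(c):
    f=240/np.tan(np.radians(c['fov_y'])/2)
    v,u=np.mgrid[0:480,0:640];d=c['depth']
    P=np.stack([(u-c['cx'])/f*d,(v-c['cy'])/f*d,d],-1)
    return P@np.array(c['rotation']).T+np.array(c['position'])
E
python3 - <<'E'
from h import *
s=get_state();print(s['t'],s['ee_pos'],s['tcp_rot'],s['width'],s['contact_force'])
for n in ['scene','top']:
    c=capture(n);save(c,n+'0');print(n,c['position'],c['fov_y'])
    for q in ['handle_centre','handle_red_ball','shaft_seat','jack_platform','bar','rig','bracket_white_centre','bracket_black_centre','paddle_centre']:
        r=pinpoint(c,q)
        print(q,[(np.round(x['position'],4),round(x['score'],2)) for x in r[:2]])
print(get_state()['t'])
E
```

```text
pics
0.0 [0.1458879  0.52979402 0.23810805] [ 7.95464964e-01  6.05998525e-01 -9.66010032e-04  5.87953665e-04] 0.08552482169015567 [0.12907063 0.43933949 0.42559248]
scene [-0.20250893 -0.88585518  0.70160314] 45.05536804950271
handle_centre [(array([ 0.3934, -0.3168,  0.0301]), 0.85)]
handle_red_ball [(array([ 0.4712, -0.2982,  0.0143]), 0.71), (array([0.6036, 0.025 , 0.1039]), 0.64)]
shaft_seat [(array([0.47  , 0.0491, 0.0703]), 0.68)]
jack_platform [(array([0.6037, 0.0262, 0.1016]), 0.86)]
bar [(array([0.6073, 0.0296, 0.1177]), 0.97)]
rig [(array([0.6085, 0.0287, 0.003 ]), 0.92)]
bracket_white_centre [(array([0.5006, 0.1717, 0.0552]), 0.61)]
bracket_black_centre [(array([ 0.4387, -0.0723,  0.0527]), 0.96), (array([0.5029, 0.1705, 0.0554]), 0.67)]
paddle_centre [(array([0.4035, 0.3233, 0.0897]), 0.61)]
top [ 0.36454483 -0.01338398  1.47690506] 47.6519931725146
handle_centre [(array([ 0.3988, -0.3164,  0.0263]), 0.61)]
handle_red_ball []
shaft_seat [(array([0.4692, 0.0517, 0.0715]), 0.45)]
jack_platform [(array([0.6073, 0.0245, 0.1032]), 0.83)]
bar [(array([0.6056, 0.0298, 0.116 ]), 0.96)]
rig [(array([ 0.6057,  0.0245, -0.0038]), 0.69)]
bracket_white_centre [(array([0.5024, 0.1705, 0.0524]), 0.86), (array([0.6068, 0.0337, 0.1161]), 0.58)]
bracket_black_centre [(array([ 0.4368, -0.068 ,  0.0526]), 0.81)]
paddle_centre []
1.0
```

View pics/scene0.png

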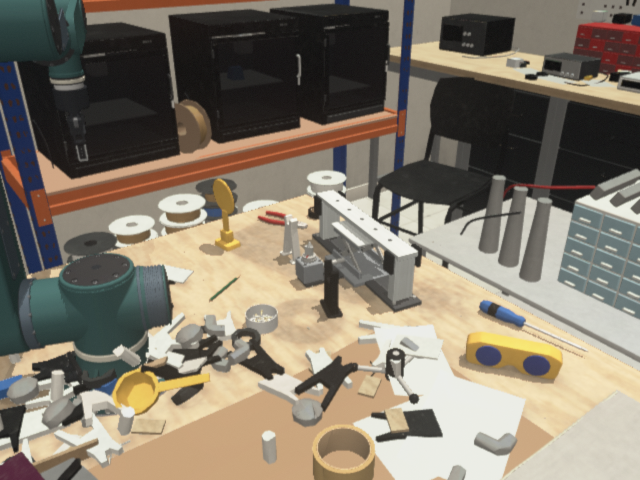

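View pics/top0.png

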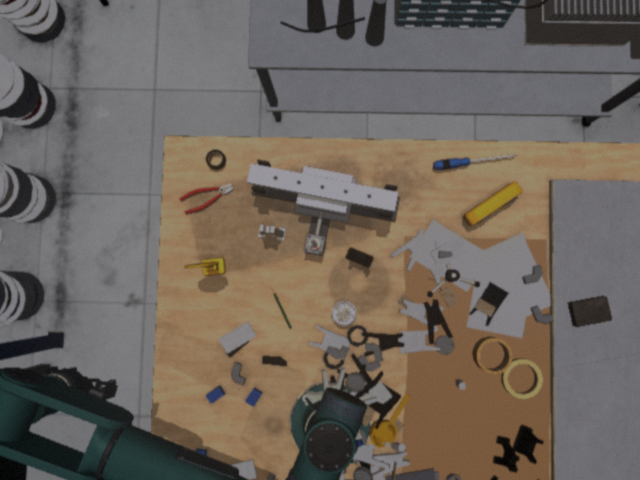

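The scene view shows the handle near (397,370) and the jack's D shaft near (310,265). In the top view they are at (452,275) and (316,243). I'll enlarge both areas.

```bash
python3 - <<'E'
from h import *
a=cv2.imread('pics/scene0.png');b=cv2.imread('pics/top0.png')
def cr(im,x,y,w=35):return cv2.resize(im[y-w:y+w,x-w:x+w],(390,290*390//390+100),interpolation=cv2.INTER_CUBIC)[:290+100]
A=np.hstack([cr(a,397,375,40),cr(a,311,260,40)]);B=np.hstack([cr(b,452,280,35),cr(b,316,240,30)])
cv2.imwrite('pics/z1.png',cv2.resize(A,(780,390)));cv2.imwrite('pics/z2.png',cv2.resize(B,(780,390)))
E
```

```text
(no output)
```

View pics/z1.png

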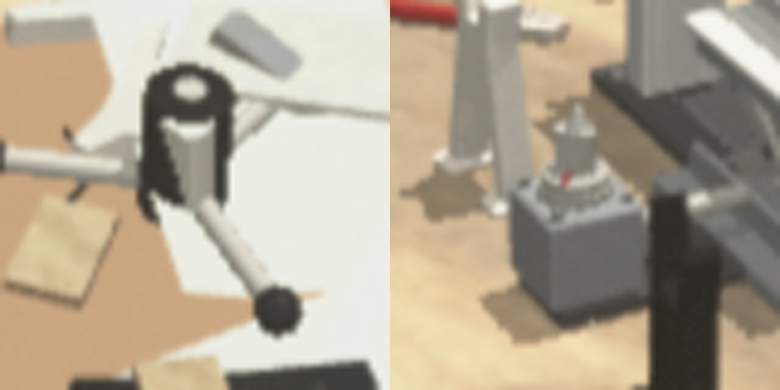

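View pics/z2.png

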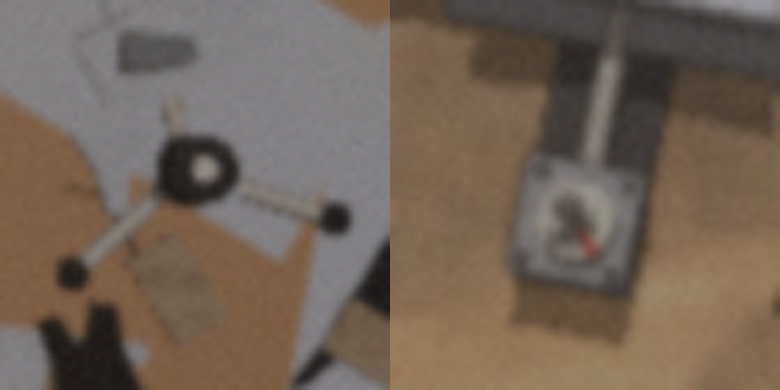

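Request:
{"op": "apply_moves", "data": {"rows": [{"dx": 0.024, "dy": -0.026, "dz": 0.016, "wz": -6}, {"dx": 0.048, "dy": -0.052, "dz": 0.032, "wz": -12}, {"dx": 0.072, "dy": -0.078, "dz": 0.048, "wz": -18}, {"dx": 0.096, "dy": -0.104, "dz": 0.064, "wz": -24}, {"dx": 0.12, "dy": -0.13, "dz": 0.08, "wz": -30}, {"dx": 0.144, "dy": -0.156, "dz": 0.09, "wz": -36}, {"dx": 0.168, "dy": -0.19, "dz": 0.09, "wz": -42}, {"dx": 0.19, "dy": -0.224, "dz": 0.09, "wz": -48}, {"dx": 0.21, "dy": -0.258, "dz": 0.09, "wz": -54}, {"dx": 0.23, "dy": -0.292, "dz": 0.09, "wz": -60}, {"dx": 0.24, "dy": -0.33, "dz": 0.09, "wz": -66}, {"dx": 0.25, "dy": -0.37, "dz": 0.09, "wz": -72}]}}

```text
$.rows[0]: bad value
```

```bash
python3 - <<'E'
from h import *
s=get_state();print(s['t'],s['ee_pos'],s['tcp_rot'],s['joint_pos'])
c=capture('wrist');save(c,'w1');print(c['tool_from_camera'],c['fov_y'],c['cx'],c['cy'])
np.savez('w1.npz',d=c['depth'],T=c['tool_from_camera'])
E
```

```text
1.0 [0.14607207 0.53027533 0.23935522] [ 7.95473219e-01  6.05988740e-01  4.69945449e-05 -5.74637826e-05] [ 1.19888314e+00  8.71848720e-02  1.37068806e+00  4.94637546e-05
  1.68357963e+00 -1.03127766e-01]
[[ 9.99999775e-01  2.02182008e-05 -6.70066115e-04 -8.35015051e-04]
 [ 1.88119181e-04  9.50919071e-01  3.09439631e-01 -7.92837237e-02]
 [ 6.43434960e-04 -3.09439687e-01  9.50918853e-01 -1.34453863e-01]
 [ 0.00000000e+00  0.00000000e+00  0.00000000e+00  1.00000000e+00]] 65.70646984690485 326.892777062641 239.20888073993763
```

View pics/w1.png

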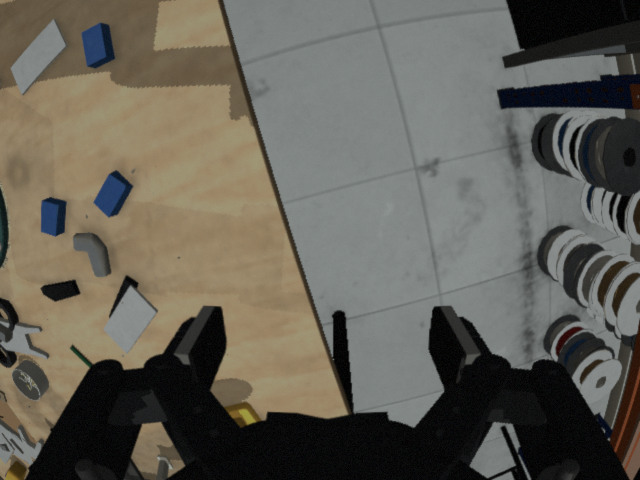

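The wrist view shows the fingers low in the frame, with the camera on the tool's -y side. The move was refused, probably because every row needs all six keys.

Request:
{"op": "apply_moves", "data": {"rows": [{"dx": 0.024, "dy": -0.026, "dz": 0.016, "wx": 0, "wy": 0, "wz": -6}, {"dx": 0.048, "dy": -0.052, "dz": 0.032, "wx": 0, "wy": 0, "wz": -12}, {"dx": 0.072, "dy": -0.078, "dz": 0.048, "wx": 0, "wy": 0, "wz": -18}, {"dx": 0.096, "dy": -0.104, "dz": 0.064, "wx": 0, "wy": 0, "wz": -24}, {"dx": 0.12, "dy": -0.13, "dz": 0.08, "wx": 0, "wy": 0, "wz": -30}, {"dx": 0.144, "dy": -0.156, "dz": 0.09, "wx": 0, "wy": 0, "wz": -36}, {"dx": 0.168, "dy": -0.19, "dz": 0.09, "wx": 0, "wy": 0, "wz": -42}, {"dx": 0.19, "dy": -0.224, "dz": 0.09, "wx": 0, "wy": 0, "wz": -48}, {"dx": 0.21, "dy": -0.258, "dz": 0.09, "wx": 0, "wy": 0, "wz": -54}, {"dx": 0.23, "dy": -0.292, "dz": 0.09, "wx": 0, "wy": 0, "wz": -60}, {"dx": 0.24, "dy": -0.33, "dz": 0.09, "wx": 0, "wy": 0, "wz": -66}, {"dx": 0.25, "dy": -0.37, "dz": 0.09, "wx": 0, "wy": 0, "wz": -72}]}}

```text
t: 2.05
ee_pos: [0.3965, 0.1586, 0.3292]
tcp_rot: [1.0, 0.02, 0.0, -0.0]
contact_force: [1.0, 0.2, 0.2]
width: 0.0854
```

```bash
cat >> h.py <<'E'
from scipy.spatial.transform import Rotation as Ro
def wcam(s,c):
    T=np.eye(4);T[:3,:3]=Ro.from_quat(s['tcp_rot']).as_matrix();T[:3,3]=s['ee_pos'];return T@np.array(c['tool_from_camera'])
def wproj(M,c,p):
    q=np.linalg.inv(M)@np.append(p,1);q=q[:3];f=240/np.tan(np.radians(c['fov_y'])/2)
    rho=np.hypot(q[0],q[1]);th=np.arctan2(rho,q[2]);return np.array([c['cx']+f*th*q[0]/rho,c['cy']+f*th*q[1]/rho])
def wray(M,c,u,v,z):
    f=240/np.tan(np.radians(c['fov_y'])/2);a=(u-c['cx'])/f;b=(v-c['cy'])/f;r=np.hypot(a,b)+1e-12
    d=M[:3,:3]@np.array([np.sin(r)*a/r,np.sin(r)*b/r,np.cos(r)]);o=M[:3,3];return o+d*(z-o[2])/d[2]
E
python3 - <<'E'
from h import *
s=get_state();c=capture('wrist');save(c,'w2');M=wcam(s,c)
for q in ['shaft_seat','handle_centre','jack_platform','bar']:
    print(q,[(np.round(x['position'],4),round(x['score'],2)) for x in pinpoint(c,q)[:2]])
p=wproj(M,c,[.47,.05,.07]);print(p)
import pickle;pickle.dump((s,c),open('w2.pkl','wb'))
x,y=map(int,p);w=50
im=c['pixels'][max(0,y-w):y+w,x-w:x+w,::-1];cv2.imwrite('pics/w2z.png',cv2.resize(im,None,fx=6,fy=6,interpolation=cv2.INTER_CUBIC))
E
```

```text
shaft_seat [(array([0.4658, 0.0487, 0.0735]), 0.9)]
handle_centre [(array([0.5021, 0.1741, 0.0511]), 0.7)]
jack_platform [(array([0.6068, 0.0271, 0.1003]), 0.65)]
bar []
[385.44983942 288.78844756]
```

View pics/w2.png

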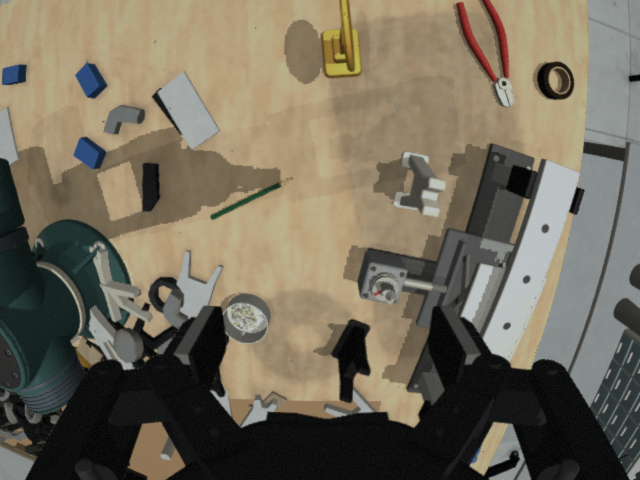

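View pics/w2z.png

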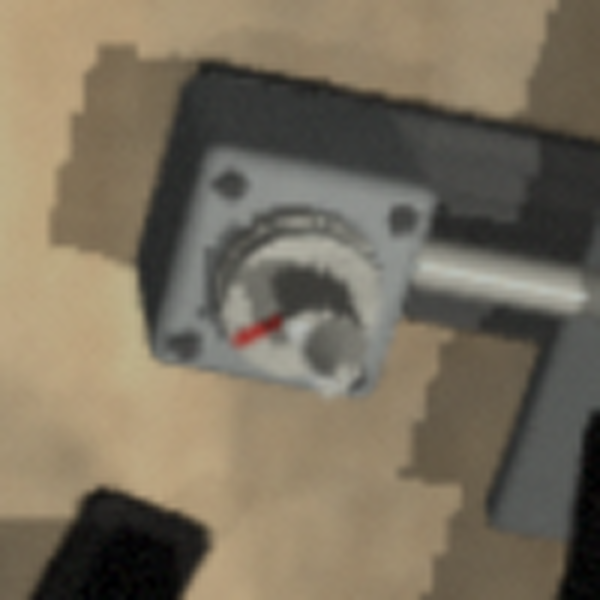

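The wrist view shows the shaft at about (385,289). The red line on the collar points down and left, towards (−x,−y).

```bash
python3 - <<'E'
from h import *;import pickle
s,c=pickle.load(open('w2.pkl','rb'));M=wcam(s,c)
w=lambda a,b:wray(M,c,385-50+a/6-.4,288-50+b/6-.4,.07)
P0=w(280,320);P1=w(238,343);d=P1-P0;print(P0,P1,np.degrees(np.arctan2(d[1],d[0])))
for ctr in ([.469,.05,.07],[.467,.049,.07]):
    e=P1-ctr;print(np.degrees(np.arctan2(e[1],e[0])),np.hypot(*e[:2]))
# overlay collar circle
im=c['pixels'][238:338,335:435,::-1];im=cv2.resize(im,None,fx=6,fy=6,interpolation=cv2.INTER_CUBIC).copy()
for ctr,col in(([.469,.05],(0,255,0)),([.467,.049],(255,0,0))):
  for t in np.arange(0,6.28,.1):
    p=(wproj(M,c,[ctr[0]+.016*np.cos(t),ctr[1]+.016*np.sin(t),.07])-[335-.4,238-.4])*6
    cv2.circle(im,tuple(int(a) for a in p),2,col,-1)
  p=(wproj(M,c,[*ctr,.101])-[335-.4,238-.4])*6;cv2.circle(im,tuple(int(a) for a in p),4,col,-1)
cv2.imwrite('pics/w2o.png',im)
E
```

```text
[0.46525489 0.04705205 0.07      ] [0.45733098 0.04175965 0.07      ] -146.26095852515576
-144.77128083046475 0.014285287321687037
-143.1734146998886 0.012079430799603845
```

View pics/w2o.png

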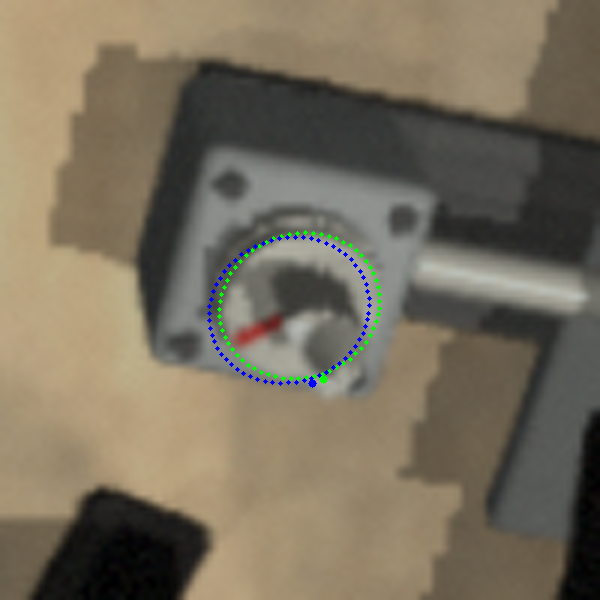

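Request:
{"op": "apply_moves", "data": {"rows": [{"dx": 0.01, "dy": -0.04, "dz": 0, "wx": 0, "wy": 0, "wz": -6}, {"dx": 0.02, "dy": -0.08, "dz": 0, "wx": 0, "wy": 0, "wz": -12}, {"dx": 0.02, "dy": -0.12, "dz": 0, "wx": 0, "wy": 0, "wz": -18}, {"dx": 0.02, "dy": -0.16, "dz": 0, "wx": 0, "wy": 0, "wz": -24}, {"dx": 0.02, "dy": -0.2, "dz": 0, "wx": 0, "wy": 0, "wz": -30}, {"dx": 0.02, "dy": -0.24, "dz": 0, "wx": 0, "wy": 0, "wz": -36}, {"dx": 0.02, "dy": -0.28, "dz": -0.01, "wx": 0, "wy": 0, "wz": -42}, {"dx": 0.015, "dy": -0.32, "dz": -0.02, "wx": 0, "wy": 0, "wz": -48}, {"dx": 0.01, "dy": -0.36, "dz": -0.03, "wx": 0, "wy": 0, "wz": -54}, {"dx": 0.005, "dy": -0.4, "dz": -0.05, "wx": 0, "wy": 0, "wz": -60}, {"dx": 0, "dy": -0.44, "dz": -0.08, "wx": 0, "wy": 0, "wz": -66}, {"dx": 0, "dy": -0.475, "dz": -0.1, "wx": 0, "wy": 0, "wz": -68}]}}

```text
t: 3.3
ee_pos: [0.3971, -0.3056, 0.2342]
tcp_rot: [0.842, -0.54, 0.001, -0.0]
contact_force: [2.2, 0.9, -0.2]
width: 0.0856
```

```bash
cat > look.py <<'E'
import sys,pickle
from h import *
n=sys.argv[1];qs=sys.argv[2].split(',') if len(sys.argv)>2 and sys.argv[2] else []
s=get_state();c=capture('wrist');save(c,n);M=wcam(s,c);print(s['t'],s['ee_pos'],s['contact_force'],s['joint_pos'][5])
pickle.dump((s,c),open(n+'.pkl','wb'))
for q in qs:
    print(q,[(np.round(x['position'],4),round(x['score'],2),np.round(wproj(M,c,x['position']))) for x in pinpoint(c,q)[:2]])
E
python3 look.py w3 handle_centre,handle_red_ball
```

```text
3.3 [ 0.39712176 -0.30561605  0.23424114] [ 2.23417743  0.93509583 -0.22750253] 0.37167564235197864
handle_centre [(array([ 0.3939, -0.3135,  0.0287]), 0.69, array([332., 214.])), (array([ 0.4424, -0.0699,  0.0576]), 0.38, array([112.,  72.]))]
handle_red_ball []
```

View pics/w3.png

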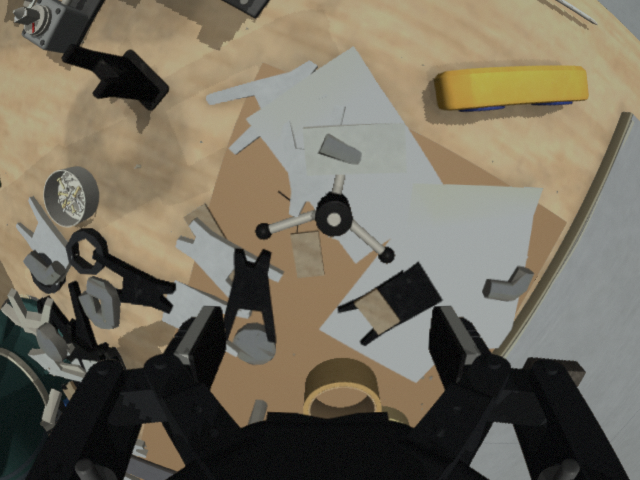

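```bash
python3 - <<'E'
from h import *;import pickle
s,c=pickle.load(open('w3.pkl','rb'));M=wcam(s,c)
im=c['pixels'][150:280,245:415,::-1];im=cv2.resize(im,None,fx=4.5,fy=4.5,interpolation=cv2.INTER_CUBIC)
cv2.imwrite('pics/w3z.png',im)
E
```

```text
(no output)
```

View pics/w3z.png

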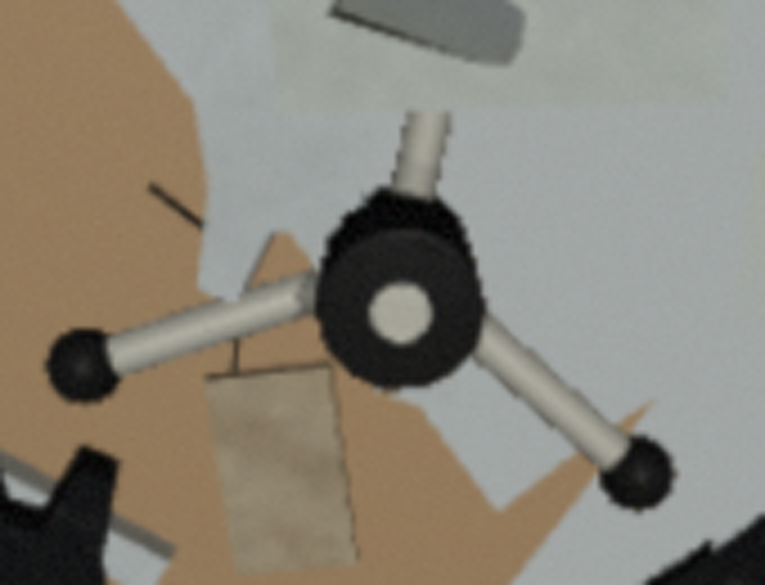

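```bash
python3 - <<'E'
from h import *;import pickle
s,c=pickle.load(open('w3.pkl','rb'));M=wcam(s,c)
f=240/np.tan(np.radians(c['fov_y'])/2)
def pt(u,v):
    a=(u-c['cx'])/f;b=(v-c['cy'])/f;r=np.hypot(a,b)+1e-9;d=np.array([np.tan(r)*a/r,np.tan(r)*b/r,1])*c['depth'][v,u]
    return np.round((M@np.append(d,1))[:3],4)
for u,v in [(340,165),(341,170),(339,160),(375,165),(310,165),(340,190),(340,148),(300,230),(310,185),(400,185),(265,231),(388,255),(334,208),(334,219)]:print(u,v,pt(u,v),c['pixels'][v,u])
# balls' direction
hb=lambda x,y,z:wray(M,c,245+x/4.5-.4,150+y/4.5-.4,z)
b1=hb(83,366,.012);b2=hb(638,473,.012);t=hb(400,308,.054);
print('b1',b1,'b2',b2,'top',t,'armtip',hb(428,112,.012))
# centre from two balls: distance 74 each, 120 deg
m=(b1+b2)/2;d=b2-b1;L=np.hypot(*d[:2]);n=np.array([-d[1],d[0]])/L
for sg in (1,-1):
    ctr=m[:2]+sg*n*L/2/np.sqrt(3);print(L,ctr,np.degrees(np.arctan2(*(sg*n)[::-1])))
E
```

```text
340 165 [ 0.439  -0.3006  0.0316] [156 161 155]
341 170 [ 0.4352 -0.3035  0.0308] [158 164 156]
339 160 [ 0.4429 -0.2978  0.0329] [118 122 116]
375 165 [ 0.453  -0.3286  0.0374] [156 161 155]
310 165 [ 0.4273 -0.2759  0.0283] [156 160 153]
340 190 [ 0.4154 -0.3123  0.0146] [127 126 119]
340 148 [ 0.4536 -0.2935  0.0402] [107 110 108]
300 230 [ 0.3578 -0.2941 -0.0004] [146 123  91]
310 185 [ 0.4083 -0.2839  0.0171] [156 162 160]
400 185 [ 0.4445 -0.3647  0.0091] [160 165 165]
265 231 [ 0.3486 -0.2616  0.0199] [29 29 29]
388 255 [ 0.3769 -0.3838  0.0207] [39 40 39]
334 208 [ 0.4051 -0.3098  0.0555] [32 31 30]
334 219 [ 0.3961 -0.314   0.0553] [167 165 153]
b1 [ 0.34508933 -0.25951598  0.012     ] b2 [ 0.37417964 -0.38482902  0.012     ] top [ 0.39641259 -0.3133743   0.054     ] armtip [ 0.42878941 -0.30587231  0.012     ]
0.1286452639855516 [ 0.39580924 -0.31377485] 13.069222545216943
0.1286452639855516 [ 0.32345973 -0.33057015] -166.93077745478305
```

```bash
python3 - <<'E'
from h import *;import pickle
s,c=pickle.load(open('w3.pkl','rb'));M=wcam(s,c)
f=240/np.tan(np.radians(c['fov_y'])/2)
v,u=np.mgrid[100:310,100:560];a=(u-c['cx'])/f;b=(v-c['cy'])/f;r=np.hypot(a,b)+1e-9;d=c['depth'][v,u]
P=np.stack([np.tan(r)*a/r*d,np.tan(r)*b/r*d,d],-1)@M[:3,:3].T+M[:3,3]
P=P[d>0]
print('cols y from -0.22 step -.02; rows x')
for x in np.arange(.27,.49,.02):
    row=[]
    for y in np.arange(-.22,-.43,-.02):
        k=(abs(P[:,0]-x)<.01)&(abs(P[:,1]-y)<.01);row.append('%4.0f'%(1000*np.percentile(P[k,2],95)) if k.sum()>3 else '  . ')
    print('%.2f'%x,' '.join(row))
E
```

```text
cols y from -0.22 step -.02; rows x
0.27   22   23   37   34   29    1    1   .    .    .    . 
0.29   23   23   37   34   30    1    1    9   .    .    . 
0.31   22   39   38   35   20    9    2    5   18   19   . 
0.33   18   38   36   35    9    9    8    2   18   19   18
0.35    2    2   21   17   10    9    2   13    6   13   14
0.37    2    1    2   18   17   51   14   17   21   13   13
0.39    2    2  245   19   55   56   51   17   16   12   10
0.41    3    2   17   19   54   55   10   10   14   13    9
0.43   22   16   29   31   32   32  245   10   21   17   10
0.45   23   16   36   42   40   38   39   10   26   21   17
0.47   21   19   15   40   43   44   44   41   10   22   21
```

Request:
{"op": "apply_moves", "data": {"rows": [{"dx": 0, "dy": -0.005, "dz": -0.035, "wx": 0, "wy": 0, "wz": 0}, {"dx": -0.001, "dy": -0.008, "dz": -0.07, "wx": 0, "wy": 0, "wz": 0}, {"dx": -0.001, "dy": -0.008, "dz": -0.105, "wx": 0, "wy": 0, "wz": 0}, {"dx": -0.001, "dy": -0.008, "dz": -0.12, "wx": 0, "wy": 0, "wz": 0}, {"dx": -0.001, "dy": -0.008, "dz": -0.12, "wx": 0, "wy": 0, "wz": 0}]}}

```text
t: 3.87
ee_pos: [0.3948, -0.3089, 0.108]
tcp_rot: [0.843, -0.538, -0.007, -0.002]
contact_force: [-0.3, 0.4, -0.5]
width: 0.0857
```

```bash
python3 look.py w4 handle_centre
```

```text
3.8667 [ 0.39480599 -0.30887328  0.10797254] [-0.2893626   0.44413523 -0.5219971 ] 0.35760880896670816
handle_centre [(array([ 0.3951, -0.3129,  0.0246]), 0.87, array([334., 253.]))]
```

View pics/w4.png

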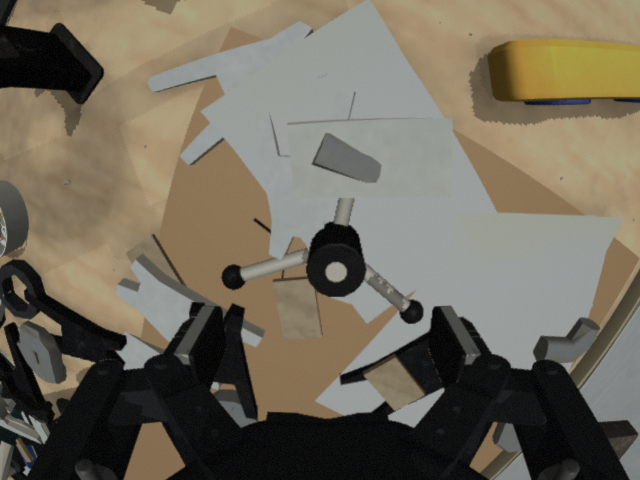

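```bash
python3 - <<'E'
from h import *;import pickle
s,c=pickle.load(open('w4.pkl','rb'));M=wcam(s,c);print(get_state()['ee_pos'])
cv2.imwrite('pics/w4z.png',cv2.resize(c['pixels'][190:330,220:430,::-1],None,fx=3.5,fy=3.5,interpolation=cv2.INTER_CUBIC))
b1=wray(M,c,232.5,276.5,.012);b2=wray(M,c,412,312,.012);t=wray(M,c,336,271,.0545);print(b1,b2,t)
d=b2-b1;L=np.hypot(*d[:2]);n=np.array([-d[1],d[0]])/L
print(L,(b1+b2)[:2]/2+n*L/2/np.sqrt(3),np.degrees(np.arctan2(n[1],n[0])))
E
```

```text
[ 0.3968568  -0.3117227   0.11294308]
[ 0.34509685 -0.25899564  0.012     ] [ 0.37379474 -0.38538064  0.012     ] [ 0.39616441 -0.31377405  0.0545    ]
0.12960223202605559 [ 0.39593    -0.31390377] 12.79306764024098
```

View pics/w4z.png

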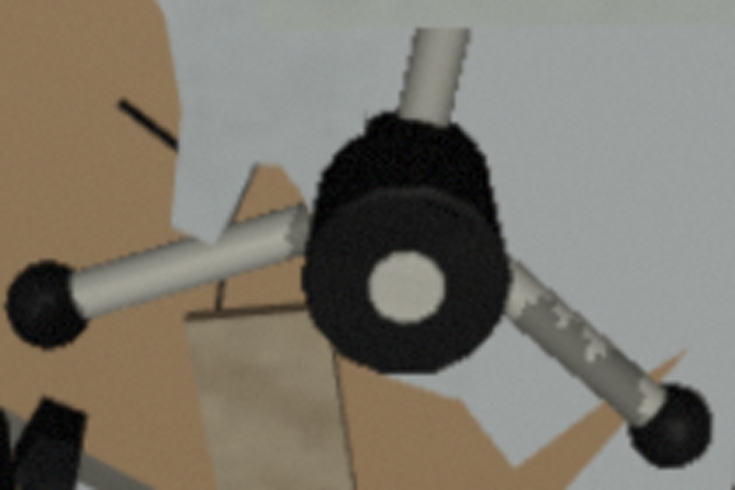

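Two views agree: the hub is at (0.396, −0.314) and the red arm points to +13°. I'll descend and grip.

Request:
{"op": "apply_moves", "data": {"rows": [{"dx": -0.001, "dy": -0.002, "dz": -0.03, "wx": 0, "wy": 0, "wz": 0}, {"dx": -0.001, "dy": -0.002, "dz": -0.055, "wx": 0, "wy": 0, "wz": 0}, {"dx": -0.001, "dy": -0.002, "dz": -0.072, "wx": 0, "wy": 0, "wz": 0}, {"dx": -0.001, "dy": -0.002, "dz": -0.078, "wx": 0, "wy": 0, "wz": 0}, {"dx": -0.001, "dy": -0.002, "dz": -0.078, "wx": 0, "wy": 0, "wz": 0}, {"dx": -0.001, "dy": -0.002, "dz": -0.078, "wx": 0, "wy": 0, "wz": 0}]}}

```text
t: 4.47
ee_pos: [0.3975, -0.3145, 0.0374]
tcp_rot: [0.843, -0.538, -0.0, -0.001]
contact_force: [0.3, -0.5, -0.2]
width: 0.0853
```

Request:
{"op": "apply_moves", "data": {"rows": [{"dx": 0, "dy": 0, "dz": 0, "wx": 0, "wy": 0, "wz": 0}, {"dx": 0, "dy": 0, "dz": 0, "wx": 0, "wy": 0, "wz": 0}, {"dx": 0, "dy": 0, "dz": 0, "wx": 0, "wy": 0, "wz": 0}, {"dx": 0, "dy": 0, "dz": 0, "wx": 0, "wy": 0, "wz": 0}, {"dx": 0, "dy": 0, "dz": 0, "wx": 0, "wy": 0, "wz": 0}, {"dx": 0, "dy": 0, "dz": 0, "wx": 0, "wy": 0, "wz": 0}], "fingers": -1, "grip_force": 50}}

```text
t: 4.97
ee_pos: [0.398, -0.3148, 0.0385]
tcp_rot: [0.843, -0.538, 0.001, -0.001]
contact_force: [-0.1, 1.6, 5.6]
width: 0.0326
```

Request:
{"op": "apply_moves", "data": {"rows": [{"dx": -0.004, "dy": -0.001, "dz": 0.006, "wx": 0, "wy": 0, "wz": 0}, {"dx": -0.01, "dy": -0.002, "dz": 0.014, "wx": 0, "wy": 0, "wz": 0}, {"dx": -0.012, "dy": -0.003, "dz": 0.025, "wx": 0, "wy": 0, "wz": 0}, {"dx": -0.012, "dy": -0.003, "dz": 0.04, "wx": 0, "wy": 0, "wz": 0}, {"dx": -0.012, "dy": -0.003, "dz": 0.055, "wx": 0, "wy": 0, "wz": 0}]}}

```text
t: 5.38
ee_pos: [0.3851, -0.3178, 0.0942]
tcp_rot: [0.843, -0.538, 0.0, -0.001]
contact_force: [-0.5, 1.4, -2.2]
width: 0.0327
```

```bash
python3 look.py w5 handle_centre,handle_red_ball
```

```text
5.3833 [ 0.38511804 -0.3178467   0.09423122] [-0.49723282  1.42279449 -2.23852905] 0.3318474163767333
handle_centre [(array([ 0.3824, -0.3222,  0.0802]), 0.58, array([331., 312.]))]
handle_red_ball []
```

View pics/w5.png

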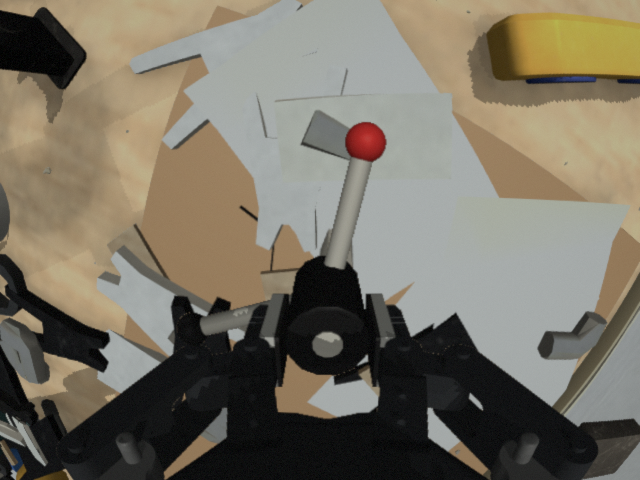

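The handle is held, and the red ball is clear at (365,141). I'll compute its angle relative to the tool.

```bash
python3 - <<'E'
from h import *;import pickle
s,c=pickle.load(open('w5.pkl','rb'));M=wcam(s,c);s=get_state();print(s['ee_pos'],s['width'])
R=Ro.from_quat(s['tcp_rot']).as_matrix();print('psi',np.degrees(np.arctan2(R[1,0],R[0,0])),R[:,2])
px=c['pixels'].astype(int);m=(px[...,0]>120)&(px[...,1]<70)&(px[...,2]<70);v,u=np.nonzero(m);k=(abs(u-365)<25)&(abs(v-141)<25);u0,v0=(u[k].min()+u[k].max())/2,(v[k].min()+v[k].max())/2
b=wray(M,c,u0,v0,.068);t=wray(M,c,327,345,.11);print(u0,v0,b,t)
e=b-s['ee_pos'];print(np.degrees(np.arctan2(e[1],e[0])),np.hypot(*e[:2]))
e=b-t;print(np.degrees(np.arctan2(e[1],e[0])),np.hypot(*e[:2]),R.T@(t-s['ee_pos']))
cv2.imwrite('pics/w5z.png',cv2.resize(c['pixels'][240:400,220:430,::-1],None,fx=3.5,fy=3.5,interpolation=cv2.INTER_CUBIC))
E
```

```text
[ 0.38648621 -0.31888995  0.09535457] 0.03239409093462826
psi -65.12318635296944 [ 0.00474177 -0.00206443 -0.99998663]
367.0 139.0 [ 0.45783981 -0.30397541  0.068     ] [ 0.38340488 -0.31951791  0.11      ]
11.806150158664243 0.07289567910342515
11.79427046772278 0.07604031293045406 [-0.00066988  0.00300928 -0.01465855]
```

View pics/w5z.png

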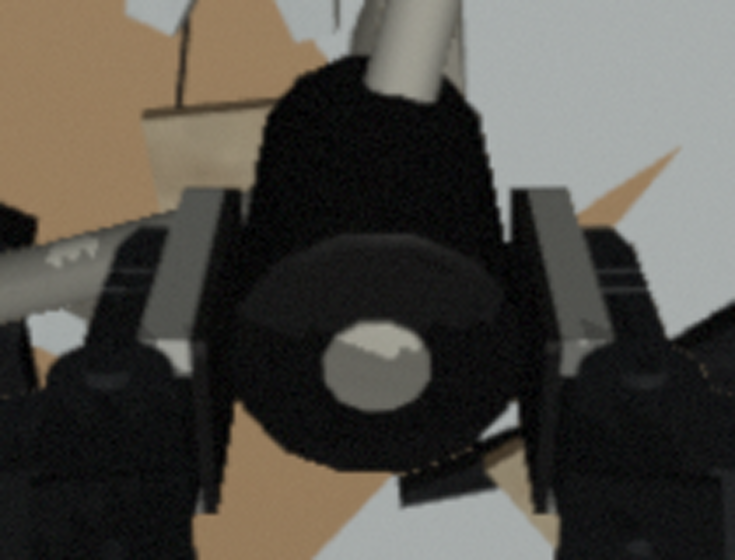

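Request:
{"op": "apply_moves", "data": {"rows": [{"dx": 0, "dy": 0, "dz": 0.035, "wx": 0, "wy": 0, "wz": 6}, {"dx": 0, "dy": 0.01, "dz": 0.07, "wx": 0, "wy": 0, "wz": 13}, {"dx": 0.005, "dy": 0.025, "dz": 0.1, "wx": 0, "wy": 0, "wz": 20}, {"dx": 0.01, "dy": 0.05, "dz": 0.12, "wx": 0, "wy": 0, "wz": 27}, {"dx": 0.015, "dy": 0.08, "dz": 0.13, "wx": 0, "wy": 0, "wz": 34}, {"dx": 0.02, "dy": 0.11, "dz": 0.13, "wx": 0, "wy": 0, "wz": 41}, {"dx": 0.03, "dy": 0.14, "dz": 0.13, "wx": 0, "wy": 0, "wz": 48}, {"dx": 0.04, "dy": 0.17, "dz": 0.13, "wx": 0, "wy": 0, "wz": 55}, {"dx": 0.05, "dy": 0.2, "dz": 0.13, "wx": 0, "wy": 0, "wz": 62}, {"dx": 0.06, "dy": 0.23, "dz": 0.13, "wx": 0, "wy": 0, "wz": 69}, {"dx": 0.07, "dy": 0.26, "dz": 0.13, "wx": 0, "wy": 0, "wz": 76}, {"dx": 0.08, "dy": 0.28, "dz": 0.13, "wx": 0, "wy": 0, "wz": 83}]}}

```text
t: 6.53
ee_pos: [0.466, -0.0363, 0.2241]
tcp_rot: [0.987, 0.159, 0.001, -0.003]
contact_force: [-0.4, -0.1, -1.7]
width: 0.0324
```

Request:
{"op": "apply_moves", "data": {"rows": [{"dx": 0.005, "dy": 0.02, "dz": 0, "wx": 0, "wy": 0, "wz": 7}, {"dx": 0.01, "dy": 0.04, "dz": 0, "wx": 0, "wy": 0, "wz": 14}, {"dx": 0.015, "dy": 0.06, "dz": 0, "wx": 0, "wy": 0, "wz": 21}, {"dx": 0.02, "dy": 0.08, "dz": 0, "wx": 0, "wy": 0, "wz": 28}, {"dx": 0.025, "dy": 0.1, "dz": 0, "wx": 0, "wy": 0, "wz": 35}, {"dx": 0.03, "dy": 0.11, "dz": 0, "wx": 0, "wy": 0, "wz": 42}, {"dx": 0.035, "dy": 0.12, "dz": 0, "wx": 0, "wy": 0, "wz": 49}, {"dx": 0.038, "dy": 0.125, "dz": 0, "wx": 0, "wy": 0, "wz": 56}, {"dx": 0.04, "dy": 0.13, "dz": 0, "wx": 0, "wy": 0, "wz": 63}, {"dx": 0.042, "dy": 0.13, "dz": 0, "wx": 0, "wy": 0, "wz": 70}, {"dx": 0.044, "dy": 0.132, "dz": 0, "wx": 0, "wy": 0, "wz": 77}, {"dx": 0.045, "dy": 0.133, "dz": 0, "wx": 0, "wy": 0, "wz": 84}]}}

```text
t: 7.53
ee_pos: [0.5106, 0.0967, 0.2225]
tcp_rot: [0.625, 0.781, -0.002, -0.004]
contact_force: [0.4, -0.1, -1.7]
width: 0.0328
```

```bash
python3 - <<'E'
from h import *
s=get_state();R=Ro.from_quat(s['tcp_rot']).as_matrix();print(s['ee_pos'],np.degrees(np.arctan2(R[1,0],R[0,0])),s['joint_pos'],s['width'])
E
```

```text
[0.51056681 0.09672666 0.2225365 ] 102.67645142739168 [ 7.71006669e-02  2.91857926e-02  1.46486496e+00  1.62601907e-03
  1.65591237e+00 -1.71482132e+00] 0.03283744408726984
```

Next I turn +35° to reach psi 137.5 and look.

Request:
{"op": "apply_moves", "data": {"rows": [{"dx": 0, "dy": 0, "dz": -0.01, "wx": 0, "wy": 0, "wz": 7}, {"dx": 0, "dy": 0, "dz": -0.02, "wx": 0, "wy": 0, "wz": 14}, {"dx": 0, "dy": 0, "dz": -0.02, "wx": 0, "wy": 0, "wz": 21}, {"dx": 0, "dy": 0, "dz": -0.02, "wx": 0, "wy": 0, "wz": 28}, {"dx": 0, "dy": 0, "dz": -0.02, "wx": 0, "wy": 0, "wz": 35}, {"dx": 0, "dy": 0, "dz": -0.02, "wx": 0, "wy": 0, "wz": 35}, {"dx": 0, "dy": 0, "dz": -0.02, "wx": 0, "wy": 0, "wz": 35}]}}

```text
t: 8.12
ee_pos: [0.5101, 0.0966, 0.2014]
tcp_rot: [0.362, 0.932, -0.004, -0.004]
contact_force: [-0.4, -0.6, -1.2]
width: 0.0322
```

```bash
python3 look.py w6 shaft_seat,handle_centre,handle_red_ball; python3 - <<'E'
from h import *;import pickle
s,c=pickle.load(open('w6.pkl','rb'));M=wcam(s,c)
R=Ro.from_quat(s['tcp_rot']).as_matrix();print('psi',np.degrees(np.arctan2(R[1,0],R[0,0])),R[:,2])
p=wproj(M,c,[.469,.05,.07]);print(p);x,y=map(int,p);w=50
print(x,y);cv2.imwrite('pics/w6z.png',cv2.resize(c['pixels'][y-w:y+w,x-w:x+w,::-1],None,fx=6,fy=6,interpolation=cv2.INTER_CUBIC))
E
```

```text
8.1167 [0.51010666 0.09656997 0.2013879 ] [-0.44391252 -0.55054471 -1.24141946] -2.3198028592923343
shaft_seat [(array([0.4685, 0.047 , 0.0688]), 0.64, array([323., 146.]))]
handle_centre [(array([0.5068, 0.0955, 0.1918]), 0.62, array([332., 305.]))]
handle_red_ball [(array([0.4535, 0.0545, 0.1743]), 0.92, array([358., 148.]))]
psi 137.49134516435453 [-0.00953049 -0.00431766 -0.99994526]
[325.25329994 149.28247142]
325 149
```

View pics/w6.png

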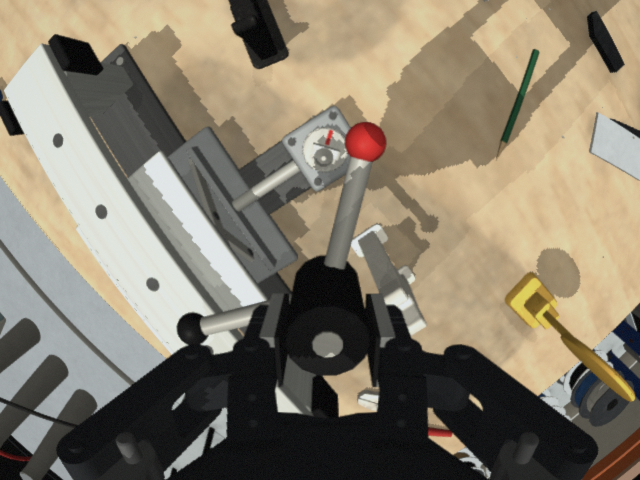

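View pics/w6z.png

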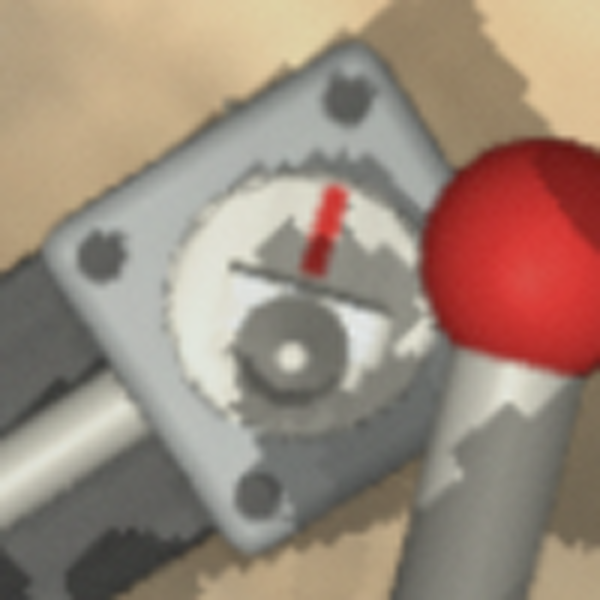

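```bash
python3 - <<'E'
from h import *;import pickle
s,c=pickle.load(open('w6.pkl','rb'));M=wcam(s,c);s2=get_state();print(s2['ee_pos'])
w=lambda a,b,z:wray(M,c,275+a/6-.4,99+b/6-.4,z)
C=w(300,303,.07);d=w(337,187,.07)-w(317,272,.07);print('collar',C,np.degrees(np.arctan2(d[1],d[0])))
e=w(337,187,.07)-C;print('from centre',np.degrees(np.arctan2(e[1],e[0])),np.hypot(*e[:2]))
f=w(390,315,.09)-w(232,265,.09);print('flat normal',np.degrees(np.arctan2(f[1],f[0]))-90,np.degrees(np.arctan2(f[1],f[0]))+90,np.hypot(*f[:2]))
print('tip',w(293,355,.101))
px=c['pixels'].astype(int);m=(px[...,0]>110)&(px[...,1]<75)&(px[...,2]<75);v,u=np.nonzero(m);k=(abs(u-366)<25)&(abs(v-142)<25);u0,v0=(u[k].min()+u[k].max())/2,(v[k].min()+v[k].max())/2
zb=s['ee_pos'][2]-.037+.012
b=w(0,0,1)*0+wray(M,c,u0,v0,zb);e=b-s['ee_pos'];print('ball',u0,v0,b,np.degrees(np.arctan2(e[1],e[0])),np.hypot(*e[:2]))
R=Ro.from_quat(s['tcp_rot']).as_matrix()
t=wray(M,c,327,345,s['ee_pos'][2]-.037+.054);e=b-t;print('hub top',t,R.T@(t-s['ee_pos']),np.degrees(np.arctan2(e[1],e[0])),np.hypot(*e[:2]))
cv2.imwrite('pics/w6o.png',cv2.resize(c['pixels'][240:400,220:430,::-1],None,fx=3.5,fy=3.5,interpolation=cv2.INTER_CUBIC))
E
```

```text
[0.51047671 0.09665662 0.20226171]
collar [0.46925348 0.04958859 0.07      ] -145.55294556150292
from centre -149.98640101744596 0.014562765679031673
flat normal 29.70079064569866 209.70079064569865 0.01819717756257673
tip [0.47218136 0.05178645 0.101     ]
ball 365.0 141.5 [0.44955196 0.05404225 0.1763879 ] -144.91952994136707 0.07399648004944376
hub top [0.51065214 0.09635458 0.2183879 ] [-4.77813190e-04  4.61856741e-05 -1.70033382e-02] -145.2971106070106 0.07432069522371017
```

View pics/w6o.png

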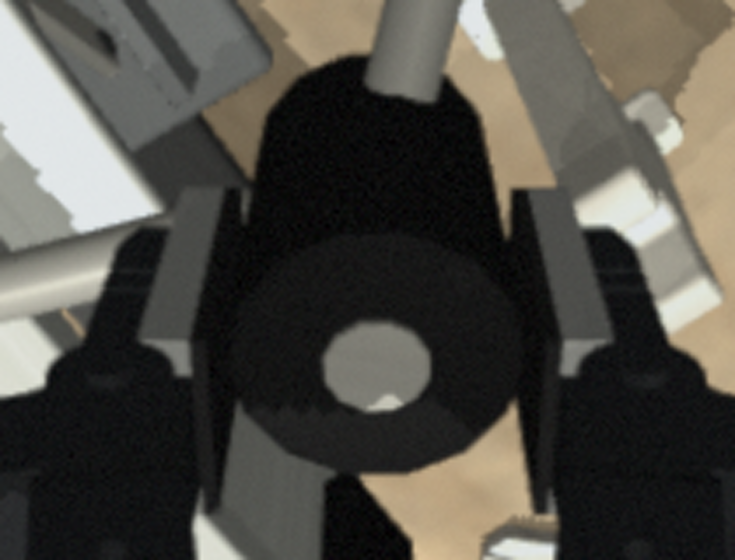

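Request:
{"op": "apply_moves", "data": {"rows": [{"dx": -0.02, "dy": -0.023, "dz": -0.01, "wx": 0.25, "wy": -0.5, "wz": -2.5}, {"dx": -0.0412, "dy": -0.047, "dz": -0.02, "wx": 0.25, "wy": -0.5, "wz": -2.5}, {"dx": -0.0412, "dy": -0.047, "dz": -0.035, "wx": 0.25, "wy": -0.5, "wz": -2.5}, {"dx": -0.0412, "dy": -0.047, "dz": -0.052, "wx": 0.25, "wy": -0.5, "wz": -2.5}, {"dx": -0.0412, "dy": -0.047, "dz": -0.052, "wx": 0.25, "wy": -0.5, "wz": -2.5}, {"dx": -0.0412, "dy": -0.047, "dz": -0.052, "wx": 0.25, "wy": -0.5, "wz": -2.5}]}}

```text
t: 8.82
ee_pos: [0.4686, 0.0496, 0.1496]
tcp_rot: [0.382, 0.924, -0.0, -0.001]
contact_force: [-0.2, -0.6, -2.1]
width: 0.0323
```

```bash
python3 look.py w7; python3 - <<'E'
from h import *
s=get_state();R=Ro.from_quat(s['tcp_rot']).as_matrix();print(s['ee_pos'],np.degrees(np.arctan2(R[1,0],R[0,0])),R[:,2])
E
```

```text
8.8167 [0.46855706 0.04959508 0.14958354] [-0.22990745 -0.55720226 -2.10589478] -2.3722363710372663
[0.46949204 0.04974817 0.15073661] 135.07012021819523 [ 9.47899058e-04  4.04521355e-04 -9.99999469e-01]
```

View pics/w7.png

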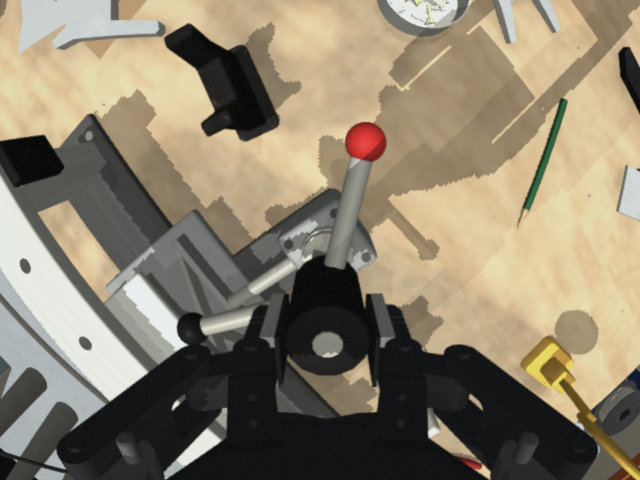

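Tool is centred over the shaft and upright, with the collar showing behind the red arm near (320,240). I'll lower it in stages.

Request:
{"op": "apply_moves", "data": {"rows": [{"dx": 0, "dy": 0, "dz": -0.008, "wx": 0, "wy": 0, "wz": 0}, {"dx": 0, "dy": 0, "dz": -0.014, "wx": 0, "wy": 0, "wz": 0}, {"dx": 0, "dy": 0, "dz": -0.018, "wx": 0, "wy": 0, "wz": 0}, {"dx": 0, "dy": 0, "dz": -0.022, "wx": 0, "wy": 0, "wz": 0}]}}

```text
t: 9.2
ee_pos: [0.4695, 0.0499, 0.1283]
tcp_rot: [0.382, 0.924, 0.0, 0.0]
contact_force: [0.8, -0.0, -1.4]
width: 0.0325
```

Request:
{"op": "apply_moves", "data": {"rows": [{"dx": 0, "dy": 0, "dz": -0.004, "wx": 0, "wy": 0, "wz": 0}, {"dx": 0, "dy": 0, "dz": -0.008, "wx": 0, "wy": 0, "wz": 0}, {"dx": 0, "dy": 0, "dz": -0.011, "wx": 0, "wy": 0, "wz": 0}]}}

```text
t: 9.45
ee_pos: [0.4693, 0.0499, 0.1166]
tcp_rot: [0.382, 0.924, 0.0, -0.0]
contact_force: [-0.2, 0.5, -0.7]
width: 0.0327
```

Request:
{"op": "apply_moves", "data": {"rows": [{"dx": 0, "dy": 0, "dz": -0.003, "wx": 0, "wy": 0, "wz": 0}, {"dx": 0, "dy": 0, "dz": -0.006, "wx": 0, "wy": 0, "wz": 0}, {"dx": 0, "dy": 0, "dz": -0.008, "wx": 0, "wy": 0, "wz": 0}, {"dx": 0, "dy": 0, "dz": -0.01, "wx": 0, "wy": 0, "wz": 0}]}}

```text
t: 9.78
ee_pos: [0.4695, 0.05, 0.1082]
tcp_rot: [0.382, 0.924, 0.0, 0.0]
contact_force: [-4.8, 0.2, 13.2]
width: 0.0327
```

```bash
python3 look.py w8; python3 - <<'E'
from h import *
s=get_state();R=Ro.from_quat(s['tcp_rot']).as_matrix();print(s['ee_pos'],np.degrees(np.arctan2(R[1,0],R[0,0])),R[:,2],s['contact_force'],s['moment'])
for n in ['scene','top']:
    c=capture(n);save(c,n+'1')
    P=cloud(c)
    np.save(n+'1.npy',P)
a=cv2.imread('pics/scene1.png')[200:310,250:420];cv2.imwrite('pics/s1z.png',cv2.resize(a,None,fx=4.5,fy=4.5,interpolation=cv2.INTER_CUBIC))
E
```

```text
9.7833 [0.46952451 0.05001675 0.10817774] [-4.77802766  0.20032096 13.16504592] -2.372297307070029
[0.46949062 0.0499887  0.10833859] 135.08852333689745 [ 5.75383235e-04  5.85529244e-04 -9.99999663e-01] [-4.3291128  -0.10490522  6.14276741] [0.06636963 0.70396005 0.01456865]Traceback (most recent call last):
  File "<stdin>", line 5, in <module>
  File "h.py", line 13, in cloud
    return P@np.array(c['rotation']).T+np.array(c['position'])
           ~^~~~~~~~~~~~~~~~~~~~~~~~~~
ValueError: matmul: Input operand 1 has a mismatch in its core dimension 0, with gufunc signature (n?,k),(k,m?)->(n?,m?) (size 4 is different from 3)
```

View pics/w8.png

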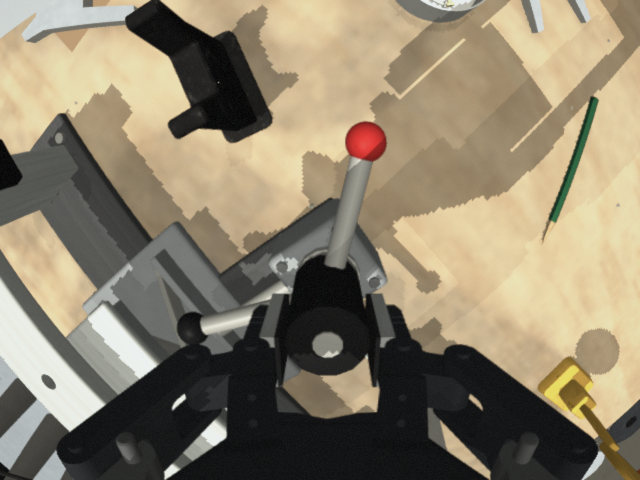

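The force at TCP z = 0.108 matches the collar height, so the handle looks seated. Next I check the side view and measure the gap.

```bash
sed -i "s/P@np.array(c\['rotation'\]).T/P@Ro.from_quat(c['rotation']).as_matrix().T/; s/R=np.array(c\['rotation'\]);/R=Ro.from_quat(c['rotation']).as_matrix();/" h.py
cat > gap.py <<'E'
import sys,pickle
from h import *
n=sys.argv[1]
print(get_state()['t'])
for cam in ['top','scene']:
    c=capture(cam);save(c,cam+n);pickle.dump(c,open(cam+n+'.pkl','wb'))
    P=cloud(c);ok=c['depth']>0
    # rig frame: bar along y' ; bar centre .606,.028
    th=np.radians(float(sys.argv[2]) if len(sys.argv)>2 else 9.0);ex=np.array([np.cos(th),np.sin(th)]) 
    q=P[...,:2]-np.array([.607,.028]);
    # fit bar direction from top surface points
    k=ok&(abs(P[...,2]-.127)<.006)&(np.hypot(q[...,0],q[...,1])<.2)
    Q=q[k];C=np.cov((Q-Q.mean(0)).T);w,v=np.linalg.eigh(C);yb=v[:,1]*np.sign(v[1,1]);xb=np.array([yb[1],-yb[0]])
    X=q@xb;Y=q@yb
    print(cam,'bar dir',np.degrees(np.arctan2(yb[1],yb[0])),'n',k.sum(),'ctr',Q.mean(0)+[.607,.028])
    for nm,kk in [('bar near',ok&(abs(X)<.018)&(abs(Y)<.06)&(P[...,2]>.12)),('bar all',ok&(abs(X)<.018)&(abs(Y)<.16)&(P[...,2]>.12)),
                  ('plat near side',ok&(X<-.031)&(X>-.045)&(abs(Y)<.055)&(P[...,2]>.085)&(P[...,2]<.125)),('plat far',ok&(X>.031)&(X<.045)&(abs(Y)<.055)&(P[...,2]>.085)&(P[...,2]<.125))]:
        z=P[...,2][kk];print(nm,kk.sum(),np.round(1e3*np.array([np.median(z),z.mean(),z.std()]),2) if kk.sum() else '')
E
python3 gap.py 1
python3 - <<'E'
import cv2
a=cv2.imread('pics/scene1.png')[200:310,250:420];cv2.imwrite('pics/s1z.png',cv2.resize(a,None,fx=4.5,fy=4.5,interpolation=cv2.INTER_CUBIC))
E
```

```text
9.8833
top bar dir 79.78832881767809 n 3065 ctr [0.60813942 0.03116822]
bar near 662 [127.54 127.64   2.78]
bar all 1775 [127.4  127.52   2.76]
plat near side 236 [102.93 102.96   3.  ]
plat far 230 [103.15 103.21   2.96]
scene bar dir 80.16516397362516 n 1823 ctr [ 0.58935773 -0.01050056]
bar near 339 [125.9  125.87   1.18]
bar all 857 [125.89 125.9    1.16]
plat near side 177 [100.39  97.47   6.01]
plat far 0
```

View pics/s1z.png

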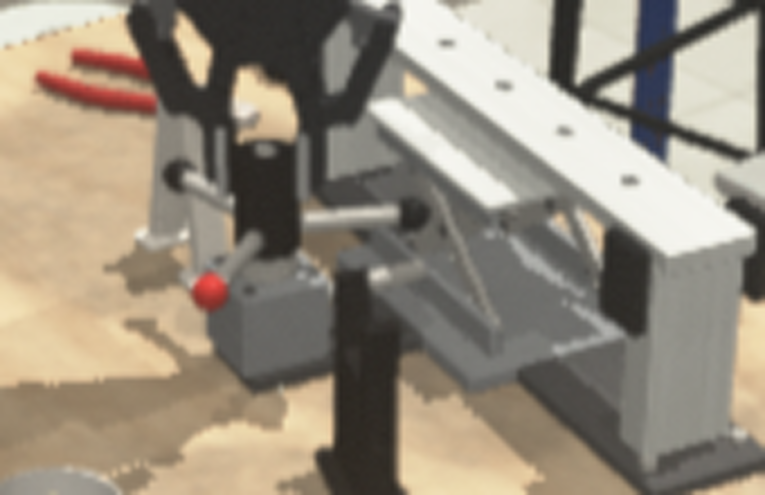

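The side view shows the hub down on the collar. The gap is about 12.5 mm, so about 6.25 rad (358°) clockwise is needed. I'll start winding.

Request:
{"op": "apply_moves", "data": {"rows": [{"dx": 0, "dy": 0, "dz": 0, "wx": 0, "wy": 0, "wz": -7}, {"dx": 0, "dy": 0, "dz": 0, "wx": 0, "wy": 0, "wz": -14}, {"dx": 0, "dy": 0, "dz": 0, "wx": 0, "wy": 0, "wz": -21}, {"dx": 0, "dy": 0, "dz": 0, "wx": 0, "wy": 0, "wz": -28}, {"dx": 0, "dy": 0, "dz": 0, "wx": 0, "wy": 0, "wz": -35}, {"dx": 0, "dy": 0, "dz": 0, "wx": 0, "wy": 0, "wz": -42}]}}

```text
t: 10.48
ee_pos: [0.468, 0.0501, 0.1086]
tcp_rot: [0.69, 0.724, -0.001, -0.001]
contact_force: [-5.0, 0.7, 2.5]
width: 0.0329
```

```bash
python3 look.py w9; python3 - <<'E'
from h import *
s=get_state();R=Ro.from_quat(s['tcp_rot']).as_matrix();print(s['ee_pos'],np.degrees(np.arctan2(R[1,0],R[0,0])),R[:,2],s['contact_force'],s['moment'])
E
```

```text
10.4833 [0.46801179 0.05011405 0.10859462] [-4.96892079  0.69860064  2.47250557] -1.6328905898474568
[0.46807473 0.05009038 0.10861614] 92.54696413746021 [-2.41618417e-03  8.07044239e-05 -9.99997078e-01] [-5.0996542   0.8230624   3.62011965] [ 0.04019413  0.88816887 -0.00420445]
```

View pics/w9.png

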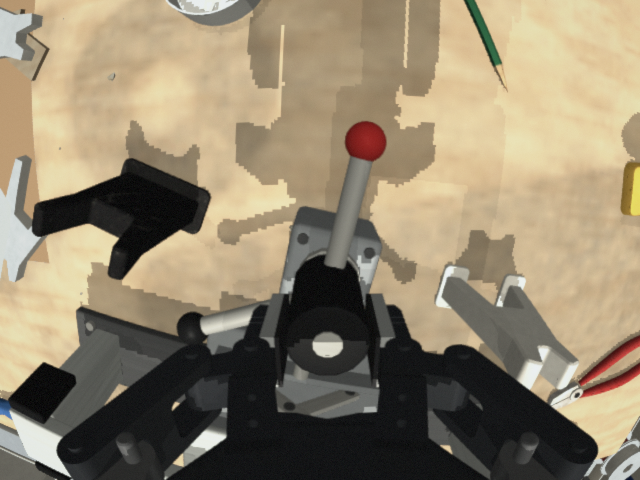

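Request:
{"op": "apply_moves", "data": {"rows": [{"dx": -0.001, "dy": 0, "dz": 0, "wx": 0, "wy": 0, "wz": -7}, {"dx": -0.001, "dy": 0, "dz": 0, "wx": 0, "wy": 0, "wz": -14}, {"dx": -0.001, "dy": 0, "dz": 0, "wx": 0, "wy": 0, "wz": -21}, {"dx": -0.001, "dy": 0, "dz": 0, "wx": 0, "wy": 0, "wz": -28}, {"dx": -0.001, "dy": 0, "dz": 0, "wx": 0, "wy": 0, "wz": -35}, {"dx": -0.001, "dy": 0, "dz": 0, "wx": 0, "wy": 0, "wz": -42}, {"dx": -0.001, "dy": 0, "dz": 0, "wx": 0, "wy": 0, "wz": -49}, {"dx": -0.001, "dy": 0, "dz": 0, "wx": 0, "wy": 0, "wz": -56}, {"dx": -0.001, "dy": 0, "dz": 0, "wx": 0, "wy": 0, "wz": -63}, {"dx": -0.001, "dy": 0, "dz": 0, "wx": 0, "wy": 0, "wz": -70}, {"dx": -0.001, "dy": 0, "dz": 0, "wx": 0, "wy": 0, "wz": -77}, {"dx": -0.001, "dy": 0, "dz": 0, "wx": 0, "wy": 0, "wz": -84}]}}

```text
t: 11.53
ee_pos: [0.4687, 0.0528, 0.1088]
tcp_rot: [0.997, 0.073, 0.002, -0.004]
contact_force: [3.8, 7.4, -3.7]
width: 0.0332
```

```bash
python3 gap.py 2
```

```text
11.5333
top bar dir 79.81114282018896 n 3077 ctr [0.60827885 0.03108998]
bar near 679 [127.47 127.51   2.81]
bar all 1795 [127.58 127.63   2.83]
plat near side 235 [107.27 107.1    2.84]
plat far 235 [106.8  106.7    2.93]
scene bar dir 80.49160510364695 n 1850 ctr [ 0.58933142 -0.00829581]
bar near 349 [125.85 125.87   1.17]
bar all 890 [125.88 125.9    1.14]
plat near side 198 [103.82  99.81   7.03]
plat far 0
```

Request:
{"op": "apply_moves", "data": {"rows": [{"dx": 0.001, "dy": 0.001, "dz": -0.001, "wx": 0, "wy": 0, "wz": -7}, {"dx": 0.001, "dy": 0.001, "dz": -0.001, "wx": 0, "wy": 0, "wz": -14}, {"dx": 0.001, "dy": 0.001, "dz": -0.001, "wx": 0, "wy": 0, "wz": -21}, {"dx": 0.001, "dy": 0.001, "dz": -0.001, "wx": 0, "wy": 0, "wz": -28}, {"dx": 0.001, "dy": 0.001, "dz": -0.001, "wx": 0, "wy": 0, "wz": -35}, {"dx": 0.001, "dy": 0.001, "dz": -0.001, "wx": 0, "wy": 0, "wz": -42}, {"dx": 0.001, "dy": 0.001, "dz": -0.001, "wx": 0, "wy": 0, "wz": -49}, {"dx": 0.001, "dy": 0.001, "dz": -0.001, "wx": 0, "wy": 0, "wz": -56}, {"dx": 0.001, "dy": 0.001, "dz": -0.001, "wx": 0, "wy": 0, "wz": -63}, {"dx": 0.001, "dy": 0.001, "dz": -0.001, "wx": 0, "wy": 0, "wz": -70}]}}

```text
t: 12.47
ee_pos: [0.4717, 0.0525, 0.1087]
tcp_rot: [0.859, -0.512, 0.007, -0.002]
contact_force: [3.2, -3.3, -2.2]
width: 0.0324
```

```bash
cat > st.py <<'E'
from h import *
s=get_state();R=Ro.from_quat(s['tcp_rot']).as_matrix();print(s['t'],s['ee_pos'],np.degrees(np.arctan2(R[1,0],R[0,0])),R[:,2],s['contact_force'],s['moment'],s['joint_pos'][5],s['width'])
E
python3 st.py
```

```text
12.4667 [0.47174052 0.05248683 0.10865358] -61.59322756885125 [ 0.0147687  -0.00406143 -0.99988269] [ 3.16967886 -3.31395552 -2.17770049] [-0.62324298 -0.53419894  0.03532854] 1.0695384466522098 0.03235727695990497
```

Request:
{"op": "apply_moves", "data": {"rows": [{"dx": 0, "dy": 0, "dz": 0, "wx": 0, "wy": 0, "wz": 0}, {"dx": 0, "dy": 0, "dz": 0, "wx": 0, "wy": 0, "wz": 0}, {"dx": 0, "dy": 0, "dz": 0, "wx": 0, "wy": 0, "wz": 0}, {"dx": -0.001, "dy": -0.001, "dz": 0.01, "wx": 0.2, "wy": 0.8, "wz": 0}, {"dx": -0.002, "dy": -0.002, "dz": 0.04, "wx": 0.2, "wy": 0.8, "wz": 0}, {"dx": -0.002, "dy": -0.002, "dz": 0.075, "wx": 0.2, "wy": 0.8, "wz": 0}, {"dx": -0.002, "dy": -0.002, "dz": 0.09, "wx": 0.2, "wy": 0.8, "wz": 0}, {"dx": -0.002, "dy": -0.002, "dz": 0.09, "wx": 0.2, "wy": 0.8, "wz": 0}], "fingers": 1}}

```text
t: 13.13
ee_pos: [0.4723, 0.0506, 0.2041]
tcp_rot: [0.86, -0.511, 0.005, -0.003]
contact_force: [0.3, -0.0, -0.0]
width: 0.0857
```

```bash
python3 st.py;python3 look.py w10 handle_centre,handle_red_ball; python3 gap.py 3;python3 - <<'E'
import cv2
a=cv2.imread('pics/scene3.png')[200:310,250:420];cv2.imwrite('pics/s3z.png',cv2.resize(a,None,fx=4.5,fy=4.5,interpolation=cv2.INTER_CUBIC))
E
```

```text
13.1333 [0.47227809 0.05064016 0.20405356] -61.43612507329002 [ 1.09559108e-02 -3.80683613e-04 -9.99939910e-01] [ 0.32997419 -0.00499842 -0.04529555] [0.01507571 0.00512591 0.0212271 ] 1.0597630604380484 0.08569237073424263
13.1333 [0.47227809 0.05064016 0.20405356] [ 0.32997419 -0.00499842 -0.04529555] 1.0597630604380484
handle_centre [(array([0.4712, 0.0505, 0.0959]), 0.95, array([324., 242.])), (array([0.5428, 0.0735, 0.0821]), 0.54, array([345., 133.]))]
handle_red_ball [(array([0.544 , 0.0725, 0.0837]), 0.8, array([347., 132.]))]
13.2833
top bar dir 79.764839328635 n 3070 ctr [0.60834672 0.03181801]
bar near 671 [127.52 127.57   2.78]
bar all 1798 [127.53 127.57   2.74]
plat near side 139 [109.51 109.39   2.71]
plat far 232 [109.01 109.15   3.05]
scene bar dir 80.72421080660408 n 1815 ctr [ 0.59397259 -0.00679114]
bar near 342 [126.07 125.97   1.22]
bar all 874 [126.01 125.95   1.22]
plat near side 198 [106.3  102.36   6.85]
plat far 0
```

View pics/w10.png

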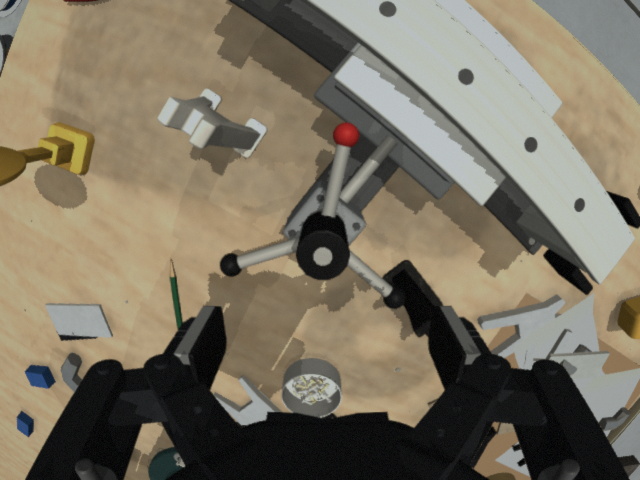

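View pics/s3z.png

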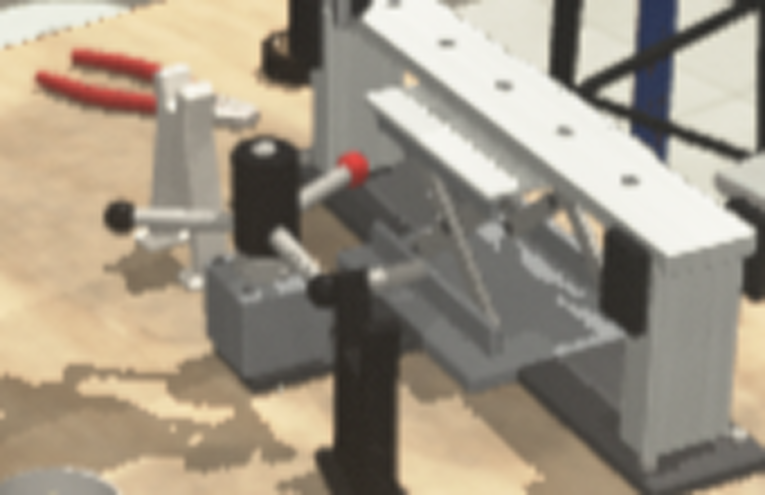

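The handle stands level on the collar with its red ball at (346,133), and the remaining gap is about 6.2 mm. I'll check the hub top height and centre, then regrip.

```bash
python3 - <<'E'
from h import *;import pickle
s,c=pickle.load(open('w10.pkl','rb'));M=wcam(get_state(),c)
f=240/np.tan(np.radians(c['fov_y'])/2)
v,u=np.mgrid[0:480,0:640];a=(u-c['cx'])/f;b=(v-c['cy'])/f;r=np.hypot(a,b)+1e-9;d=c['depth']
P=np.stack([np.tan(r)*a/r*d,np.tan(r)*b/r*d,d],-1)@M[:3,:3].T+M[:3,3]
k=(np.hypot(u-323,v-256)<20)&(d>0);print('hub top z',np.median(P[k][:,2]),P[k].mean(0))
for z in(.124,):print(wray(M,c,323,256,z))
for n,z in (('b1',(230,265)),('b2',(396,297)),('r',(346,133))):print(n,wray(M,c,*z,.082))
k=(abs(P[...,2]-.075)<.02)&(np.hypot(P[...,0]-.47,P[...,1]-.05)<.1)
c=pickle.load(open('top3.pkl','rb'));P=cloud(c);k=(np.hypot(P[...,0]-.47,P[...,1]-.05)<.012)&(P[...,2]>.1)&(c['depth']>0);print('top cam hub',k.sum(),np.median(P[k][:,2]) if k.sum() else'')
E
```

```text
hub top z 0.11678888268948684 [0.46600206 0.05105343 0.11681202]
[0.46849854 0.05232002 0.124     ]
b1 [0.41484424 0.10220876 0.082     ]
b2 [ 0.45109376 -0.01936012  0.082     ]
r [0.53775597 0.0728602  0.082     ]
top cam hub 150 0.5537939465439236
```

Request:
{"op": "apply_moves", "data": {"rows": [{"dx": -0.002, "dy": 0, "dz": 0, "wx": 0, "wy": 0.6, "wz": 0}, {"dx": -0.002, "dy": 0, "dz": 0, "wx": 0, "wy": 0.6, "wz": 0}]}}

```text
t: 13.55
ee_pos: [0.4657, 0.0506, 0.1949]
tcp_rot: [0.859, -0.511, -0.007, 0.005]
contact_force: [0.3, 0.3, -0.3]
width: 0.0852
```

```bash
python3 look.py w11; python3 - <<'E'
from h import *;import pickle
s,c=pickle.load(open('w11.pkl','rb'));M=wcam(s,c)
f=240/np.tan(np.radians(c['fov_y'])/2)
v,u=np.mgrid[0:480,0:640];a=(u-c['cx'])/f;b=(v-c['cy'])/f;r=np.hypot(a,b)+1e-9;d=c['depth']
P=np.stack([np.tan(r)*a/r*d,np.tan(r)*b/r*d,d],-1)@M[:3,:3].T+M[:3,3]
px=c['pixels'].astype(int)
dark=((px.max(-1)<60)&(np.hypot(u-323,v-250)<60)).astype(np.uint8)
k=(np.hypot(u-323,v-256)<20)&(d>0);print('hub top z',np.median(P[k][:,2]),P[k].mean(0))
k=(d>0)&(u>60)&(u<110)&(v>200)&(v<240);print('table',np.median(P[k][:,2]))
R=M[:3,:3];print('tilt',Ro.from_quat(s['tcp_rot']).as_matrix()[:,2])
cv2.imwrite('pics/w11z.png',cv2.resize(c['pixels'][110:320,210:420,::-1],None,fx=3,fy=3,interpolation=cv2.INTER_CUBIC))
E
```

```text
13.55 [0.46567372 0.05059615 0.19485782] [ 0.3210982   0.31275206 -0.30864542] 1.0611728731294119
hub top z 0.12397990811269247 [0.46167124 0.05127159 0.11599508]
table -0.00020976829759994375
tilt [-1.76521766e-02 -3.57898860e-04 -9.99844124e-01]
```

View pics/w11z.png

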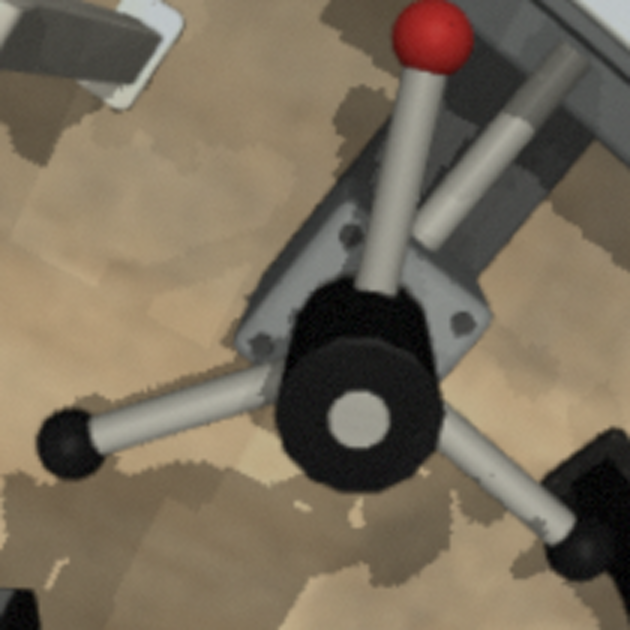

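```bash
python3 - <<'E'
from h import *;import pickle
s,c=pickle.load(open('w11.pkl','rb'));M=wcam(s,c)
w=lambda a,b,z:wray(M,c,210+a/3-.3,110+b/3-.3,z)
print(w(359,416,.124));B=[w(70,443,.082),w(433,36,.082),w(580,545,.082)];print(B,np.mean(B,0))
r=B[1]-np.mean(B,0);print(np.degrees(np.arctan2(r[1],r[0])),np.hypot(*r[:2]))
E
python3 st.py
```

```text
[0.47104416 0.05166612 0.124     ]
[array([0.41735893, 0.10251262, 0.082     ]), array([0.54217427, 0.07212306, 0.082     ]), array([ 0.45348297, -0.02084017,  0.082     ])] [0.47100539 0.05126517 0.082     ]
16.334590715030448 0.07416239982288254
13.6 [0.46601996 0.05059206 0.19522236] -61.52739334658157 [-1.64590718e-02 -3.63615955e-04 -9.99864474e-01] [-0.20327636 -0.77578489  0.12039317] [-0.03259794 -0.0838686  -0.03965396] 1.0612682519989212 0.08536568556404413
```

Request:
{"op": "apply_moves", "data": {"rows": [{"dx": 0.0045, "dy": 0, "dz": -0.01, "wx": 0, "wy": -0.9, "wz": 0}, {"dx": 0.0045, "dy": 0, "dz": -0.01, "wx": 0, "wy": -0.9, "wz": 0}, {"dx": 0.0045, "dy": 0, "dz": -0.01, "wx": 0, "wy": -0.9, "wz": 0}]}}

```text
t: 13.85
ee_pos: [0.4698, 0.0506, 0.1842]
tcp_rot: [0.859, -0.511, -0.001, 0.001]
contact_force: [-0.5, -0.5, 0.0]
width: 0.0854
```

Request:
{"op": "apply_moves", "data": {"rows": [{"dx": 0, "dy": 0, "dz": 0, "wx": 0, "wy": 0, "wz": 7}, {"dx": 0, "dy": 0, "dz": 0, "wx": 0, "wy": 0, "wz": 14}, {"dx": 0, "dy": 0, "dz": 0, "wx": 0, "wy": 0, "wz": 21}, {"dx": 0, "dy": 0, "dz": 0, "wx": 0, "wy": 0, "wz": 28}, {"dx": 0, "dy": 0, "dz": 0, "wx": 0, "wy": 0, "wz": 35}, {"dx": 0, "dy": 0, "dz": 0, "wx": 0, "wy": 0, "wz": 42}, {"dx": 0, "dy": 0, "dz": 0, "wx": 0, "wy": 0, "wz": 49}, {"dx": 0, "dy": 0, "dz": 0, "wx": 0, "wy": 0, "wz": 56}, {"dx": 0, "dy": 0, "dz": 0, "wx": 0, "wy": 0, "wz": 63}, {"dx": 0, "dy": 0, "dz": 0, "wx": 0, "wy": 0, "wz": 70}, {"dx": 0, "dy": 0, "dz": 0, "wx": 0, "wy": 0, "wz": 77}, {"dx": 0, "dy": 0, "dz": 0, "wx": 0, "wy": 0, "wz": 84}]}}

```text
t: 14.85
ee_pos: [0.4699, 0.0506, 0.1848]
tcp_rot: [0.98, 0.198, -0.0, 0.002]
contact_force: [-0.2, 0.5, -0.3]
width: 0.0857
```

Request:
{"op": "apply_moves", "data": {"rows": [{"dx": 0, "dy": 0, "dz": 0, "wx": 0, "wy": 0, "wz": 7}, {"dx": 0, "dy": 0, "dz": 0, "wx": 0, "wy": 0, "wz": 14}, {"dx": 0, "dy": 0, "dz": 0, "wx": 0, "wy": 0, "wz": 21}, {"dx": 0, "dy": 0, "dz": 0, "wx": 0, "wy": 0, "wz": 28}, {"dx": 0, "dy": 0, "dz": 0, "wx": 0, "wy": 0, "wz": 35}, {"dx": 0, "dy": 0, "dz": 0, "wx": 0, "wy": 0, "wz": 42}, {"dx": 0, "dy": 0, "dz": 0, "wx": 0, "wy": 0, "wz": 49}, {"dx": 0, "dy": 0, "dz": 0, "wx": 0, "wy": 0, "wz": 56}, {"dx": 0, "dy": 0, "dz": 0, "wx": 0, "wy": 0, "wz": 63}, {"dx": 0, "dy": 0, "dz": 0, "wx": 0, "wy": 0, "wz": 70}, {"dx": 0, "dy": 0, "dz": 0, "wx": 0, "wy": 0, "wz": 77}, {"dx": 0, "dy": 0, "dz": 0, "wx": 0, "wy": 0, "wz": 84}]}}

```text
t: 15.85
ee_pos: [0.4699, 0.0506, 0.1853]
tcp_rot: [0.594, 0.805, 0.001, 0.002]
contact_force: [1.0, 0.2, -0.1]
width: 0.0855
```

```bash
python3 st.py; python3 - <<'E'
from h import *;import pickle
g=[]
for i in range(6):
    c=capture('top');P=cloud(c);ok=c['depth']>0
    q=P[...,:2]-np.array([.607,.028]);t=np.radians(79.8);yb=np.array([np.cos(t),np.sin(t)]);xb=np.array([yb[1],-yb[0]]);X=q@xb;Y=q@yb;Z=P[...,2]
    m=lambda k:np.median(Z[k&ok])
    g.append([m((abs(X)<.018)&(abs(Y)<.16)&(Z>.117)&(Z<.137)),m((X<-.031)&(X>-.045)&(abs(Y)<.055)&(abs(Z-.109)<.011)),m((X>.031)&(X<.045)&(abs(Y)<.055)&(abs(Z-.109)<.011))])
g=np.array(g)*1e3;print(g.round(2),g.mean(0))
E
python3 st.py
```

```text
15.85 [0.46993359 0.050623   0.18526199] 107.18695858923171 [ 3.66502599e-03 -1.44917342e-04 -9.99993273e-01] [ 0.98965432  0.22316853 -0.06527507] [ 0.04962545 -0.05605195  0.00676668] -1.8834291086611965 0.08551968595679087
[[127.61 109.32 109.48]
 [127.66 109.36 109.29]
 [127.46 109.13 108.91]
 [127.58 109.14 109.06]
 [127.52 108.99 108.85]
 [127.5  108.92 109.28]] [127.55453003 109.14091256 109.14427793]
16.15 [0.4699043  0.05060931 0.18493787] 106.71603283616444 [ 3.59682451e-03 -1.55303613e-04 -9.99993519e-01] [1.06065065 1.00794897 0.61796648] [-0.0503383   0.01050441  0.0095819 ] -1.8752322018029517 0.08518156675443736
```

Request:
{"op": "apply_moves", "data": {"rows": [{"dx": 0.001, "dy": 0.0005, "dz": -0.03, "wx": 0, "wy": 0.2, "wz": 6}, {"dx": 0.001, "dy": 0.0005, "dz": -0.055, "wx": 0, "wy": 0.2, "wz": 12}, {"dx": 0.001, "dy": 0.0005, "dz": -0.07, "wx": 0, "wy": 0.2, "wz": 15}, {"dx": 0.001, "dy": 0.0005, "dz": -0.076, "wx": 0, "wy": 0.2, "wz": 15}, {"dx": 0.001, "dy": 0.0005, "dz": -0.076, "wx": 0, "wy": 0.2, "wz": 15}]}}

```text
t: 16.57
ee_pos: [0.4697, 0.0511, 0.1071]
tcp_rot: [0.488, 0.873, -0.001, -0.002]
contact_force: [-1.4, 0.0, -0.7]
width: 0.0853
```

Request:
{"op": "apply_moves", "data": {"rows": [{"dx": 0, "dy": 0, "dz": 0, "wx": 0, "wy": 0, "wz": 0}, {"dx": 0, "dy": 0, "dz": 0, "wx": 0, "wy": 0, "wz": 0}, {"dx": 0, "dy": 0, "dz": 0, "wx": 0, "wy": 0, "wz": 0}, {"dx": 0, "dy": 0, "dz": 0, "wx": 0, "wy": 0, "wz": 0}, {"dx": 0, "dy": 0, "dz": 0, "wx": 0, "wy": 0, "wz": 0}, {"dx": 0, "dy": 0, "dz": 0, "wx": 0, "wy": 0, "wz": 0}], "fingers": -1, "grip_force": 40}}

```text
t: 17.07
ee_pos: [0.4703, 0.0514, 0.1085]
tcp_rot: [0.488, 0.873, -0.0, -0.001]
contact_force: [-0.8, 1.2, 4.9]
width: 0.0329
```

```bash
python3 st.py
```

```text
17.0667 [0.47030774 0.05139228 0.108534  ] 121.57428995328247 [-1.80825666e-03  9.22043491e-04 -9.99997940e-01] [-0.78340369  1.18884651  4.93025281] [0.21989917 0.19700675 0.07949166] -2.1336991161054812 0.03293074313072623
```

Request:
{"op": "apply_moves", "data": {"rows": [{"dx": 0, "dy": 0, "dz": 0, "wx": 0, "wy": 0, "wz": -7}, {"dx": 0, "dy": 0, "dz": 0, "wx": 0, "wy": 0, "wz": -14}, {"dx": 0, "dy": 0, "dz": 0, "wx": 0, "wy": 0, "wz": -21}, {"dx": 0, "dy": 0, "dz": 0, "wx": 0, "wy": 0, "wz": -28}, {"dx": 0, "dy": 0, "dz": 0, "wx": 0, "wy": 0, "wz": -35}, {"dx": 0, "dy": 0, "dz": 0, "wx": 0, "wy": 0, "wz": -42}, {"dx": 0, "dy": 0, "dz": 0, "wx": 0, "wy": 0, "wz": -49}, {"dx": 0, "dy": 0, "dz": 0, "wx": 0, "wy": 0, "wz": -56}, {"dx": 0, "dy": 0, "dz": 0, "wx": 0, "wy": 0, "wz": -63}, {"dx": 0, "dy": 0, "dz": 0, "wx": 0, "wy": 0, "wz": -70}, {"dx": 0, "dy": 0, "dz": 0, "wx": 0, "wy": 0, "wz": -77}, {"dx": 0, "dy": 0, "dz": 0, "wx": 0, "wy": 0, "wz": -84}]}}

```text
t: 18.07
ee_pos: [0.4701, 0.0505, 0.1086]
tcp_rot: [0.948, 0.319, 0.0, 0.0]
contact_force: [-1.6, -2.3, 2.2]
width: 0.0327
```

Request:
{"op": "apply_moves", "data": {"rows": [{"dx": 0, "dy": 0, "dz": 0, "wx": 0, "wy": 0, "wz": -7}, {"dx": 0, "dy": 0, "dz": 0, "wx": 0, "wy": 0, "wz": -14}, {"dx": 0, "dy": 0, "dz": 0, "wx": 0, "wy": 0, "wz": -21}, {"dx": 0, "dy": 0, "dz": 0, "wx": 0, "wy": 0, "wz": -28}, {"dx": 0, "dy": 0, "dz": 0, "wx": 0, "wy": 0, "wz": -35}, {"dx": 0, "dy": 0, "dz": 0, "wx": 0, "wy": 0, "wz": -42}, {"dx": 0, "dy": 0, "dz": 0, "wx": 0, "wy": 0, "wz": -49}, {"dx": 0, "dy": 0, "dz": 0, "wx": 0, "wy": 0, "wz": -56}, {"dx": 0, "dy": 0, "dz": 0, "wx": 0, "wy": 0, "wz": -63}]}}

```text
t: 18.82
ee_pos: [0.4694, 0.0504, 0.1086]
tcp_rot: [0.974, -0.226, -0.001, 0.001]
contact_force: [-1.4, -0.1, 2.5]
width: 0.0328
```

```bash
cat > gm.py <<'E'
import sys
from h import *
g=[]
zp=float(sys.argv[1]);N=int(sys.argv[2])
S=[]
for i in range(N):
    c=capture('top');S.append(np.where(c['depth']>0,c['depth'],np.nan))
c['depth']=np.nanmean(S,0);P=cloud(c);ok=np.isfinite(c['depth'])
save(c,'top_'+str(round(get_state()['t'],2)).replace('.','_'))
q=P[...,:2]-np.array([.608,.0312]);t=np.radians(79.8);yb=np.array([np.cos(t),np.sin(t)]);xb=np.array([yb[1],-yb[0]]);X=q@xb;Y=q@yb;Z=P[...,2]
def m(k):
    z=Z[k&ok]*1e3;md=np.median(z);z=z[abs(z-md)<4];return len(z),round(z.mean(),2),round(z.std()/max(1,len(z))**.5,2)
B=lambda y0,y1:m((abs(X)<.018)&(Y>y0)&(Y<y1)&(abs(Z-.127)<.009))
print('bar all',B(-.16,.16),'L',B(-.16,-.05),'M',B(-.05,.05),'R',B(.05,.16))
for a,b in((-.045,-.031),(.031,.045)):
    print('plat',m((X>a)&(X<b)&(abs(Y)<.055)&(abs(Z-zp)<.012)), m((X>a)&(X<b)&(Y>-.055)&(Y<0)&(abs(Z-zp)<.012)))
E
python3 st.py; python3 gm.py .113 8; python3 st.py
```

```text
18.8167 [0.46943885 0.05038229 0.1086353 ] -26.127266859712236 [-1.60428918e-03 -6.59758343e-04 -9.99998495e-01] [-1.35835012 -0.08288294  2.47603865] [-0.00111941  0.40968753  0.06015701] 0.44331588495084095 0.03277715510741251
bar all (1798, np.float64(127.55), np.float64(0.02)) L (619, np.float64(127.54), np.float64(0.04)) M (565, np.float64(127.56), np.float64(0.04)) R (614, np.float64(127.54), np.float64(0.04))
plat (240, np.float64(114.23), np.float64(0.06)) (121, np.float64(114.25), np.float64(0.08))
plat (237, np.float64(114.11), np.float64(0.07)) (118, np.float64(114.2), np.float64(0.09))
19.2167 [0.46960588 0.0504663  0.10860458] -25.710061005667843 [-1.26107851e-03 -3.75743035e-04 -9.99999134e-01] [-3.97453698 -0.75779996  2.29653535] [-0.01859182  0.76190879  0.01922655] 0.43597911061609507 0.032728399594800055
```

Request:
{"op": "apply_moves", "data": {"rows": [{"dx": 0, "dy": 0, "dz": 0, "wx": 0, "wy": 0, "wz": -7}, {"dx": 0, "dy": 0, "dz": 0, "wx": 0, "wy": 0, "wz": -14}, {"dx": 0, "dy": 0, "dz": 0, "wx": 0, "wy": 0, "wz": -21}, {"dx": 0, "dy": 0, "dz": 0, "wx": 0, "wy": 0, "wz": -28}, {"dx": 0, "dy": 0, "dz": 0, "wx": 0, "wy": 0, "wz": -32}, {"dx": 0, "dy": 0, "dz": 0, "wx": 0, "wy": 0, "wz": -32}]}}

```text
t: 19.72
ee_pos: [0.4694, 0.0506, 0.1086]
tcp_rot: [0.876, -0.483, -0.001, 0.0]
contact_force: [-3.5, 0.6, 3.5]
width: 0.0328
```

```bash
python3 gm.py .115 16; python3 st.py
```

```text
bar all (1807, np.float64(127.56), np.float64(0.02)) L (626, np.float64(127.51), np.float64(0.03)) M (564, np.float64(127.58), np.float64(0.03)) R (617, np.float64(127.59), np.float64(0.03))
plat (239, np.float64(115.32), np.float64(0.05)) (119, np.float64(115.37), np.float64(0.07))
plat (232, np.float64(115.31), np.float64(0.05)) (114, np.float64(115.28), np.float64(0.07))
20.5167 [0.46946838 0.05059324 0.1086116 ] -57.70249297871322 [-1.59370670e-03  6.00853307e-04 -9.99998550e-01] [-4.0560288   0.83584793  3.79030125] [ 0.2973105   0.94833622 -0.01000428] 0.9938125651579559 0.032605104990323965
```

Request:
{"op": "apply_moves", "data": {"rows": [{"dx": 0, "dy": 0, "dz": 0, "wx": 0, "wy": 0, "wz": -5}, {"dx": 0, "dy": 0, "dz": 0, "wx": 0, "wy": 0, "wz": -9}, {"dx": 0, "dy": 0, "dz": 0, "wx": 0, "wy": 0, "wz": -9}, {"dx": 0, "dy": 0, "dz": 0, "wx": 0, "wy": 0, "wz": -9}]}}

```text
t: 20.85
ee_pos: [0.4694, 0.0507, 0.1086]
tcp_rot: [0.836, -0.549, -0.001, 0.0]
contact_force: [-4.8, 2.3, 3.0]
width: 0.0327
```

```bash
python3 gm.py .115 20; python3 st.py
```

```text
bar all (1810, np.float64(127.68), np.float64(0.01)) L (628, np.float64(127.67), np.float64(0.03)) M (563, np.float64(127.66), np.float64(0.03)) R (619, np.float64(127.71), np.float64(0.02))
plat (239, np.float64(115.69), np.float64(0.04)) (121, np.float64(115.7), np.float64(0.07))
plat (230, np.float64(115.69), np.float64(0.04)) (116, np.float64(115.66), np.float64(0.06))
21.85 [0.46943674 0.05064212 0.10858731] -66.70236534474165 [-1.57168240e-03  9.69951675e-04 -9.99998295e-01] [-4.7797606   1.99223866  3.43102993] [ 0.3709003   0.89747616 -0.01094094] 1.1506867746458522 0.032847080254158216
```

The platform has met the bar: the height difference is 11.99 mm and the bar has risen only about 0.1 mm. I'll release and back off.

Request:
{"op": "apply_moves", "data": {"rows": [{"dx": 0, "dy": 0, "dz": 0, "wx": 0, "wy": 0, "wz": 0}, {"dx": 0, "dy": 0, "dz": 0, "wx": 0, "wy": 0, "wz": 0}, {"dx": 0, "dy": 0, "dz": 0, "wx": 0, "wy": 0, "wz": 0}, {"dx": 0, "dy": 0, "dz": 0, "wx": 0, "wy": 0, "wz": 0}, {"dx": 0, "dy": 0, "dz": 0.01, "wx": 0, "wy": 0, "wz": 0}, {"dx": 0, "dy": 0, "dz": 0.035, "wx": 0, "wy": 0, "wz": 0}, {"dx": 0, "dy": 0, "dz": 0.065, "wx": 0, "wy": 0, "wz": 0}, {"dx": 0, "dy": 0, "dz": 0.1, "wx": 0, "wy": 0, "wz": 0}, {"dx": -0.02, "dy": 0, "dz": 0.12, "wx": 0, "wy": 0, "wz": 0}, {"dx": -0.05, "dy": 0, "dz": 0.12, "wx": 0, "wy": 0, "wz": 0}, {"dx": -0.05, "dy": 0, "dz": 0.12, "wx": 0, "wy": 0, "wz": 0}, {"dx": -0.05, "dy": 0, "dz": 0.12, "wx": 0, "wy": 0, "wz": 0}], "fingers": 1}}

```text
t: 22.85
ee_pos: [0.4192, 0.0506, 0.23]
tcp_rot: [0.835, -0.55, 0.001, -0.001]
contact_force: [-0.3, -0.6, -0.6]
width: 0.0855
```

```bash
python3 st.py; python3 gm.py .115 16; python3 look.py w12 handle_centre,handle_red_ball,shaft_seat; python3 - <<'E'
from h import *;import pickle
s,c=pickle.load(open('w12.pkl','rb'));M=wcam(s,c)
f=240/np.tan(np.radians(c['fov_y'])/2)
v,u=np.mgrid[0:480,0:640];a=(u-c['cx'])/f;b=(v-c['cy'])/f;r=np.hypot(a,b)+1e-9;d=c['depth']
P=np.stack([np.tan(r)*a/r*d,np.tan(r)*b/r*d,d],-1)@M[:3,:3].T+M[:3,3]
k=(np.hypot(P[...,0]-.47,P[...,1]-.051)<.015)&(d>0)&(P[...,2]>.11)&(P[...,2]<.15);print('hub top',k.sum(),np.median(P[k][:,2]))
c=capture('scene');save(c,'scene9');cv2.imwrite('pics/s9z.png',cv2.resize(c['pixels'][200:310,250:420,::-1],None,fx=4.5,fy=4.5,interpolation=cv2.INTER_CUBIC))
for q in ['bracket_white_centre','bracket_black_centre','paddle_centre']:print(q,[(np.round(x['position'],4),round(x['score'],2)) for x in pinpoint(c,q)[:2]])
E
```

```text
22.85 [0.41921315 0.05061357 0.22996134] -66.70141832685597 [ 1.86745614e-03  7.39373459e-04 -9.99997983e-01] [-0.2662496  -0.57308601 -0.5639392 ] [ 0.00737276 -0.03615432 -0.06499233] 1.1493687790303126 0.08554021113378033
bar all (1803, np.float64(127.64), np.float64(0.02)) L (623, np.float64(127.63), np.float64(0.03)) M (563, np.float64(127.66), np.float64(0.03)) R (617, np.float64(127.64), np.float64(0.03))
plat (238, np.float64(115.64), np.float64(0.05)) (120, np.float64(115.62), np.float64(0.06))
plat (236, np.float64(115.67), np.float64(0.05)) (119, np.float64(115.73), np.float64(0.06))
23.65 [0.41946916 0.05063    0.228613  ] [0.17833518 0.17681167 0.09029083] 1.1493554534063806
handle_centre [(array([0.4696, 0.0492, 0.0959]), 0.66, array([355., 168.]))]
handle_red_ball [(array([0.3934, 0.0389, 0.0829]), 0.78, array([327., 258.]))]
shaft_seat [(array([ 0.4421, -0.0707,  0.058 ]), 0.49, array([459., 246.]))]
hub top 1650 0.12388883507166706
bracket_white_centre [(array([0.5027, 0.1706, 0.0563]), 0.63)]
bracket_black_centre []
paddle_centre [(array([0.4071, 0.3256, 0.0889]), 0.67)]
```

View pics/s9z.png

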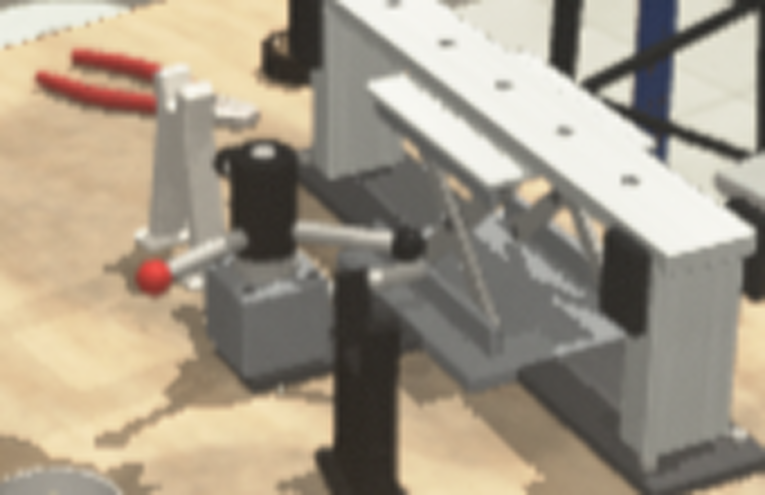

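View pics/w12.png

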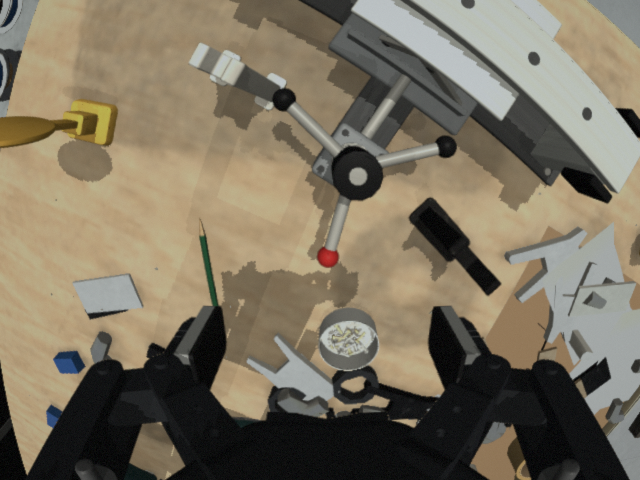

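```bash
python3 -c "
from plant import *
print(job_done())"
```

```text
the job is handed in; nothing more can be done
None
```

The handle is fully down on the D shaft and the jack is wound up until the platform touches the bar. I handed the job in at about 24 s, with the gripper open and clear of everything.

I gripped the hub from above, lowered it over the shaft with the red arm in line with the flat, and wound it clockwise in two turns with one regrip.

Last checks, after letting go:
- **Handle:** the hub top measures 123.9 mm above the table, against 124 mm when fully seated.
- **Contact:** the platform top is about 11.98 mm below the bar's top face. The bar is 12 mm thick, so the two are touching.
- **Bar lift:** the bar sits about 0.1 mm higher than before, level along its length. That is a very light lift and close to the measuring limit.
- **Bystanders:** the white bracket and the paddle measured within about 4 mm of where they started, which is the detector's error. The detector missed the black bracket in the last scene picture, but it looks upright and in place in both final views.

One result disagreed: the last network reading for the shaft seat landed on the black bracket, with a score of 0.49. I ignored it because the seat was hidden under the hub.

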